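# Peel the clinging insert tray off its base tray and hold it up

### The arm

A 6-joint arm with a two-finger parallel gripper is mounted at the origin on a cart in front of the work surface, level with it; the furniture and walls round the work are solid. World frame = base frame: x ahead of the robot, y to its left, z up, the work surface at z = 0. Lengths are in m, angles in degrees, forces in N, time in s.
With the tool pointing down it reaches from about 0.25 to 0.725 m from the base axis. Payload 9.7 kg.
Tool frame: the origin (TCP) lies on the centre line of the jaws, within the pads' length; the fingertips stand 19 mm ahead of it and the grasp point (between the pads) is the TCP; z points along the fingers, y is the direction in which the jaws open and shut (so a half turn about z gives the same grasp; the last joint's range is limited). The gripper opens to 85 mm and grips with 20 to 120 N. Pads are 22 mm wide; open, the fingers measure 114 mm over their backs; the gripper's body (76 mm by 85 mm) begins 54 mm behind the grasp point. The pads swing forward as they close: fully open they stand 13 mm farther back than shut.
Start: joints at [-70.245, 4.979, 10.078, 95.1, 0, 90], TCP at [0.186, -0.518, 0.23] pointing down, gripper open.
Joint ranges: [-179.16, 179.16], [-48.56, 103.87], [-65.8, 70.77], [-126.05, 130.52], [-82.76, 87.17], [-180, 180]. Speed limits (degrees/s): [127.2, 127.2, 147.25, 180, 180, 180].

### API

Orientations are given as [roll, pitch, yaw] about the fixed x, y, z axes, in that order (R = Rz(yaw) Ry(pitch) Rx(roll)).
In Python, from workcell import bot gives the robot as it stands.
- The arm moves only by the tool servo_tool, never from a script. Its argument "motion" is a list that holds one entry, the list of rows, each a list of 6 numbers: the shift along the tool's x, y, z in mm, then the turn, a rotation vector about the tool's x, y, z in rad. A call has 1 to 5 rows; each row shifts and turns the commanded pose from where the row before left it, along the tool's axes as they then stand; what a row does not reach is not made up. A row lasts 1/10 s, in which the tool goes at most 50 mm and 8.59 degrees, less where a joint would pass 70% of its speed; a pose out of reach is approached as far as the arm can. A call is refused whole if a number of a shift passes 50 or a number of a turn 0.15, either way. A call with a gripper value outside its range is refused whole. "gripper" is the finger opening in mm, from 0 to 85.4, set as the call begins (left out, the last holds). The fingers move at their own pace and stop on an object; "newtons" is the grip in N (left out, the last holds). Time passes only in rows, so rows that do not move let the fingers close. It gives the time, the measured TCP pose, the force and the opening at its end, in the units of the state.
- bot.get_obs(): the state, without advancing time (a new reading comes with each control period).
- bot.camera(name): name is "scene" or "top" or "wrist"; returns a dict with "color" (480x640x3 uint8, red, green, blue), "fx", "fy", "cx", "cy" (pixels), "k1" (the pictures are not rectified: a ray, as slopes to the right and down, at radius r is drawn at 1 + k1 r^2 times it, then the intrinsics apply), "R" (3x3) and "t" (3): a world point X has camera coordinates R X + t. Camera axes: x right, y down, z forward; pixel columns grow to the right and rows downward; lengths in m; the calibration is good to about 2 mm. A picture is of the moment at which its call begins. There is no depth.
- bot.job_done(): hands the job in, once; it reports no verdict.
Trained networks look in a picture, given as the dict that the camera call returned (one of the last four; its "shot" number tells which), for a name from the list of things; names that differ only in an ending like _2 or _b are one class to them, and where a whole thing is asked for, a point or a joint stands for the part that bears it (a point fixed in the world has none). Each returns a list of dicts, best first, with "confidence" (0 to 1); they miss things now and then, are a little off and sometimes report something else, mostly with a low value. They report only what shows in the picture. A call takes as long as a camera call. They do not tell look-alikes from the thing itself.
- bot.look_for(picture, label): "rect" ([left, top, width, height] in pixels, round what is visible of it).
The state is a dict: "time": time; "q": joint angles; "qd": joint speeds; "joint_efforts": joint torques, N m; "ee_pos": TCP position; "tcp_rot": TCP orientation; "wrist_force": force on the tool from outside, world axes, zero at the start; "torque": the same for the moment, N m; "opening": finger opening in m.
Only numpy, scipy, OpenCV 4.12 (cv2) and the standard library are available. Lean on these libraries where they do the work, as an engineer would, in place of code of your own. Each camera call takes 0.05 s, during which the arm holds its last target.

### The job

Lift the steel ring gauge out of the top tray and set it down flat on the desk beside the stack. Then peel the clinging top tray off the heavy tray it nests in: take it by the thumb tab and raise that corner first, while the corner opposite is still seated, so that the lower tray stays standing where it is. Finish holding the top tray in the gripper, still and roughly level with its open side up, its underside at least 15 cm above the desk; do not put it down, and leave the eraser, the clevis and the small bush beside the work alone.

Things in the scene. Friction and masses are not known exactly. Their poses are not given: they have to be found in the camera images.
- lower_tray: Heavy grey steel tray, loose on the desk, 0.8 kg, 146 mm square (rim 151), 32 mm high; origin at the centre of its underside, z up. Inner floor 16 mm above the desk; its walls surround the top tray with 4 mm of play (2 mm at the catches). Turned by up to 0.6 rad either way.
- top_tray: Grey plastic tray nested in the lower tray, 0.09 kg, 130 mm square (lip 135), 26 mm high, walls and floor 3 mm; origin at the centre of its underside (16 mm above the desk at the start; rim 42 mm), z up, axes along its sides, at the start parallel to the lower tray's. The thumb tab stands upright in its (-x, -y) corner.
- tab (a point): Point in the middle of the thumb tab, 10 mm below its top; at (-52, -52, 46) mm in the top tray. The tab is an upright plate 10 mm thick and 26 mm long; its length runs along the tray's diagonal, toward the far corner, and its grip faces look across the diagonal. Its top is 30 mm above the rim (72 mm above the desk at the start).
- tab_corner (a point): Bottom outer corner of the top tray under the tab, at (-65, -65, 0) mm in its frame.
- far_corner (a point): Bottom outer corner of the top tray opposite the tab, at (65, 65, 0) mm in its frame: the corner to hinge about.
- ring_gauge: Plain steel ring, 49 mm outside, 15 mm high, lying flat inside the top tray near its middle (within 8 mm), 0.12 kg; origin at the centre of its underside (19 mm above the desk at the start).
- eraser: Eraser, 20 x 46 x 12 mm, lying on the desk at the left front of the work; bystander. Origin at the centre of its underside.
- clevis: Dark forked block, 14 x 22 x 30 mm, standing on the desk at the left, farther back; bystander. Origin at the centre of its underside.
- bush: Turned steel bush, 22 mm across, 18 mm high, standing on the desk at the right front of the stack; bystander. Origin at the centre of its underside.
- near_catch (a point): One of four sprung ball catches, at (+-48, +-70, 26) mm in the lower tray, that hold the top tray down. Each resists from 2 to 6 mm of lift, about 2 N. Pulled straight up, all four (9 N) lift the lower tray too; raised by the tab's corner, hinging about the far bottom corner, they let go in turn (3 N at the tab). 0.2 rad frees all but the far one; a straight lift then does the rest.
Things that resemble listed ones, but are neither listed nor needed, are in the scene too. Leave any brown or orange look-alike of the ring_gauge alone.

How it is judged (in metres and radians):
On the way, in this order (a step that is already met when the one before it is completed fails the run):
1. the ring gauge lies flat and released on the desk beside the stack, the top tray still fully seated (height (world z) of ring_gauge below 0.005 m and angle between ring_gauge's own z axis and vertical below 0.15 rad and horizontal distance between ring_gauge and lower_tray above 0.1 m and contact force between the fingers and ring_gauge below 0.1 N and z of each of tab_corner, far_corner in the frame of lower_tray below 0.022 m), for 0.2 s.
2. the tab's corner of the top tray is raised by 15 mm or more while the opposite corner is still seated (within 6 mm) (z of tab_corner in the frame of lower_tray above 0.031 m and z of far_corner in the frame of lower_tray between 0.01 and 0.022 m), for 0.1 s.
At the end, for the whole second after the job is handed in: Top tray held by the gripper alone, at rest, its underside over 14 cm (far corner over 10 cm) above the desk, tilted under 26 degrees; lower tray flat on the desk within 25 mm of its start; ring gauge flat on the desk, let go, over 10 cm from the lower tray's centre (height (world z) of top_tray above 0.14 m and height (world z) of far_corner above 0.1 m and angle between top_tray's own z axis and vertical below 0.45 rad and contact force between the fingers and top_tray above 1 N and contact force between top_tray and lower_tray below 0.1 N and linear speed of top_tray below 0.03 m/s and height (world z) of lower_tray below 0.004 m and angle between lower_tray's own z axis and vertical below 0.05 rad and distance of lower_tray from where it was at the start of the episode below 0.025 m and height (world z) of ring_gauge below 0.005 m and angle between ring_gauge's own z axis and vertical below 0.15 rad and horizontal distance between ring_gauge and lower_tray above 0.1 m and contact force between the fingers and ring_gauge below 0.1 N); the arm keeps its last pose, push and grip.
It fails at once if the lower tray is lifted or tipped (more than 10 mm at its middle, or 6 degrees) (height (world z) of lower_tray above 0.01 m or angle between lower_tray's own z axis and vertical above 0.105 rad).
It fails at once if a bystander (eraser, clevis, bush) is moved by more than 15 mm (distance of any of eraser, clevis, bush from where it was at the start of the episode above 0.015 m).
It also fails if it takes over 54 s, if anything falls off the work surface, if the arm or the gripper's body presses on something with over 40 N, if the wrist force passes 120 N, or if a joint passes its speed limit or range.

## Working session

There is one attempt and no reset: what is moved stays moved. The work goes in short steps, Python scripts to look and compute and a tool call to move; the robot and the scene stay as the last step left them, time stands still between calls to the robot, and variables do not carry over. Pictures are saved under pics/ and viewed, and the job is handed in when it is done.

Besides the shell and the picture viewer there is one more tool, called after ">>>" as a command line: name --argument value ..., lists and objects as JSON in quotes. servo_tool: Moves the arm, as the interface text tells. Its arguments: {"type":"object","properties":{"motion":{"type":"array","items":{"type":"array","items":{"type":"array","items":{"type":"number"}}}},"gripper":{"type":"number"},"newtons":{"type":"number"}},"required":["motion"]}

```bash
ls; mkdir -p pics
cat > h.py <<'E'
import numpy as np,cv2
from workcell import bot
def save(p,n): cv2.imwrite('pics/'+n+'.png',p['color'][:,:,::-1])
def K(p): return np.array([[p['fx'],0,p['cx']],[0,p['fy'],p['cy']],[0,0,1.]])
def D(p): return np.array([p['k1'],0,0,0,0.])
def pix(p,X):
    X=np.atleast_2d(np.array(X,float)); return cv2.projectPoints(X,cv2.Rodrigues(np.array(p['R']))[0],np.array(p['t'],float),K(p),D(p))[0][:,0]
def onz(p,uv,z):
    s=cv2.undistortPoints(np.array(uv,float).reshape(-1,1,2),K(p),D(p))[:,0]
    R=np.array(p['R']);C=-R.T@np.array(p['t'])
    d=np.c_[s,np.ones(len(s))]@R
    return C+d*((z-C[2])/d[:,2])[:,None]
E
python3 - <<'E'
from h import *
import pickle
o=bot.get_obs();print(o['time'],o['ee_pos'],o['tcp_rot'],o['opening'])
for n in ['scene','top']:
    p=bot.camera(n);save(p,n+'0');pickle.dump(p,open(n+'0.pkl','wb'))
    print(n,-np.array(p['R']).T@np.array(p['t']))
    for l in ['lower_tray','top_tray','tab','ring_gauge','eraser','clevis','bush']:
        print(l,[(np.round(d['rect']),round(d['confidence'],2)) for d in bot.look_for(p,l)[:3]])
E
```

```text
pics
0.0 [ 0.18582529 -0.5173932   0.22916739] [-1.79921470e+02 -5.02297970e-04  1.97572487e+01] 0.08548588077819357
scene [0.10283233 0.48732301 0.74904244]
lower_tray [(array([276., 213.,  93.,  83.]), 0.58)]
top_tray [(array([279., 214.,  88.,  72.]), 0.71)]
tab [(array([277., 214.,  83.,  68.]), 0.85)]
ring_gauge [(array([193., 255.,  26.,  21.]), 0.85), (array([362., 200.,  26.,  20.]), 0.8), (array([277., 213.,  89.,  71.]), 0.37)]
eraser [(array([250., 382.,  26.,  32.]), 0.91), (array([277., 213.,  85.,  72.]), 0.37)]
clevis [(array([168., 276.,   9.,  14.]), 0.72)]
bush [(array([447., 230.,  12.,  11.]), 0.59)]
top [0.36625432 0.09498135 1.05947167]
lower_tray [(array([278., 195.,  88.,  87.]), 0.78)]
top_tray [(array([283., 198.,  81.,  77.]), 0.91), (array([277., 194.,  88.,  86.]), 0.53)]
tab [(array([282., 196.,  78.,  78.]), 0.86)]
ring_gauge [(array([306., 228.,  20.,  22.]), 0.87), (array([382., 226.,  20.,  19.]), 0.76), (array([238., 174.,  22.,  19.]), 0.7)]
eraser []
clevis [(array([213., 176.,  10.,  12.]), 0.47)]
bush [(array([197., 292.,  19.,  13.]), 0.62)]
```

Run:
```python
from h import *
import pickle
p=pickle.load(open('top0.pkl','rb'));c=p['color'][:,:,::-1]
cv2.imwrite('pics/topz.png',cv2.resize(c[160:320,180:390],None,fx=3.7,fy=3.7,interpolation=cv2.INTER_CUBIC))
```

```text
(no output)
```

View pics/top0.png

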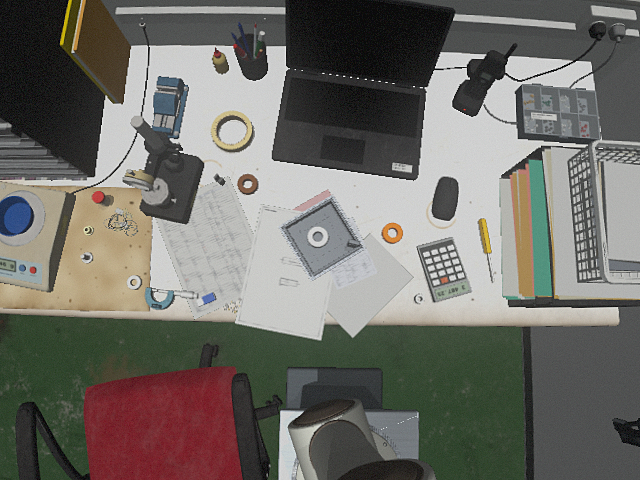

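View pics/scene0.png

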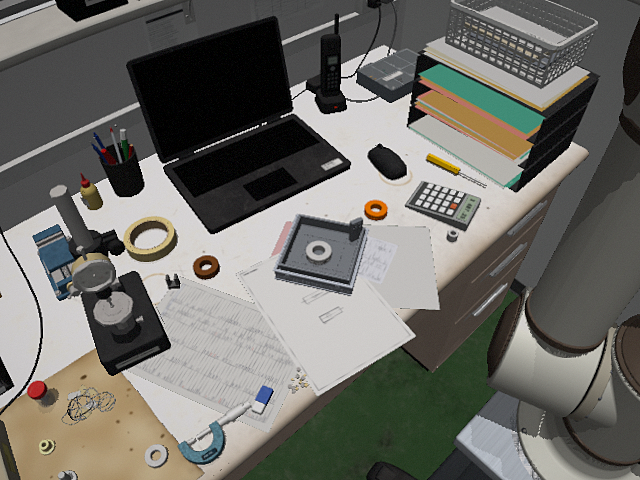

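View pics/topz.png

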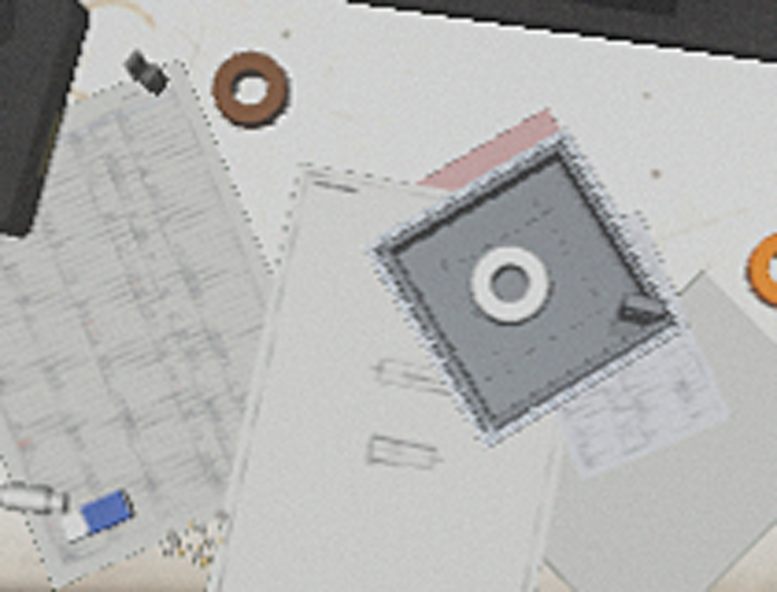

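Run:
```python
from h import *
import pickle
p=pickle.load(open('top0.pkl','rb'))
z=lambda a:np.array(a,float)/3.7+[180,160]-0.4
c=onz(p,z([(375,250),(557,133),(683,322),(490,440)]),.032)
print(np.round(c,4));print('ctr',c.mean(0))
d=np.roll(c,-1,0)-c
print(np.degrees(np.arctan2(d[:,1],d[:,0])),np.linalg.norm(d,axis=1))
print('ring',onz(p,z([(510,286)]),.034)); print('tab',onz(p,z([(638,297),(655,318)]),.072),onz(p,z([(640,308)]),.072))
for n,a in dict(bush=(882,510),brown=(250,90),orange=(785,268),place=(330,380),eraser=(100,513),clevis=(147,72)).items(): print(n,onz(p,z([a]),.01))
q=pickle.load(open('scene0.pkl','rb'))
C=q['color'][:,:,::-1];cv2.imwrite('pics/scz.png',cv2.resize(C[190:320,240:400],None,fx=4.5,fy=4.5,interpolation=cv2.INTER_CUBIC))
```

```text
[[ 0.5669  0.1679  0.032 ]
 [ 0.646   0.0538  0.032 ]
 [ 0.5251 -0.0272  0.032 ]
 [ 0.4485  0.0927  0.032 ]]
ctr [0.54661263 0.07178603 0.032     ]
[ -55.26980071 -146.16100889  122.56662034   32.41440548] [0.13874069 0.14556973 0.14224691 0.14029651]
ring [[0.54534523 0.08212373 0.034     ]]
tab [[ 0.53362816  0.00491259  0.072     ]
 [ 0.52096954 -0.0054656   0.072     ]] [[0.52690254 0.00366212 0.072     ]]
bush [[ 0.41032307 -0.15703201  0.01      ]]
brown [[0.67671421 0.25542275 0.01      ]]
orange [[ 0.56524528 -0.09623647  0.01      ]]
place [[0.4862784  0.19529043 0.01      ]]
eraser [[0.39866604 0.33745519 0.01      ]]
clevis [[0.68772341 0.32427487 0.01      ]]
```

View pics/scz.png

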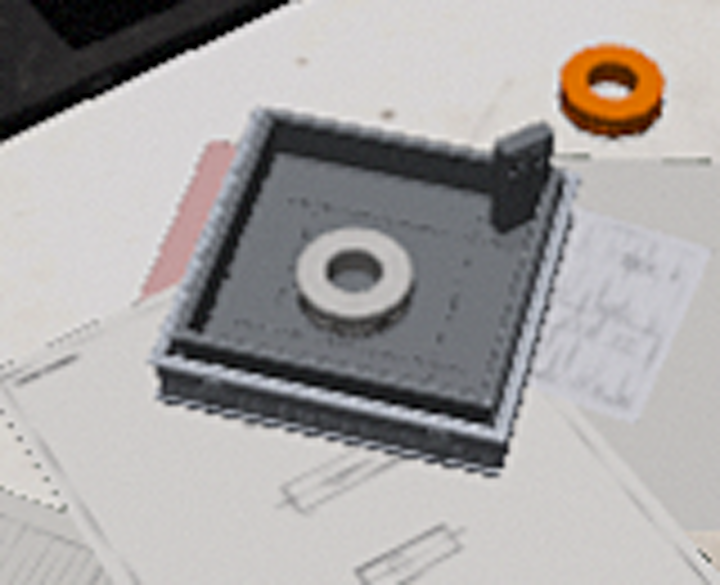

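```bash
cat >> h.py <<'E'
from scipy.spatial.transform import Rotation as Ro
def plan(wps,P=None,R=None,sp=45,st=0.14):
    """wps: (pos, rpy deg); prints rounded rows from commanded pose"""
    o=bot.get_obs()
    P=np.array(o['ee_pos']) if P is None else np.array(P,float)
    R=Ro.from_euler('xyz',o['tcp_rot'],degrees=True) if R is None else Ro.from_euler('xyz',R,degrees=True)
    rows=[]
    for pos,rpy in wps:
        G=Ro.from_euler('xyz',rpy,degrees=True);pos=np.array(pos)
        n=int(max(1,np.ceil(np.linalg.norm(pos-P)*1000/sp),np.ceil(np.linalg.norm((R.inv()*G).as_rotvec())/st)))
        for k in range(n):
            d=R.inv().apply((pos-P)/(n-k))*1000; w=(R.inv()*G).as_rotvec()/(n-k)
            row=[*np.round(d).astype(int),*np.round(w,3)]
            P=P+R.apply(row[:3])/1000; R=R*Ro.from_rotvec(row[3:]); rows.append([float(x) for x in row])
    for i in range(0,len(rows),5): print([[ (int(x) if x==int(x) else x) for x in r] for r in rows[i:i+5]])
    print('end',np.round(P,4),R.as_euler('xyz',degrees=True).round(1))
E
python3 - <<'E'
from h import *
plan([((.25,-.25,.22),(180,0,45)),((.545,.08,.2),(180,0,78.5))])
E
```

```text
[[22, -33, 1, 0, 0, -0.063], [23, -31, 1, 0, 0, -0.063], [26, -30, 2, 0, 0, -0.063], [27, -28, 1, 0, 0, -0.063], [29, -27, 2, 0, 0, -0.063]]
[[31, -25, 1, 0, 0, -0.063], [32, -22, 2, 0, 0, -0.063], [44, -2, 2, 0, 0, -0.058], [44, 0, 2, 0, 0, -0.058], [44, 3, 2, 0, 0, -0.059]]
[[44, 5, 2, 0, 0, -0.058], [44, 8, 2, 0, 0, -0.059], [43, 10, 2, 0, 0, -0.058], [42, 13, 2, 0, 0, -0.059], [42, 15, 2, 0, 0, -0.058]]
[[41, 18, 2, 0, 0, -0.059], [39, 20, 2, 0, 0, -0.058]]
end [0.5453 0.0796 0.1999] [180.    0.   78.5]
```

>>> servo_tool --motion '[[[22,-33,1,0,0,-0.063],[23,-31,1,0,0,-0.063],[26,-30,2,0,0,-0.063],[27,-28,1,0,0,-0.063],[29,-27,2,0,0,-0.063]]]' --gripper 85

```text
time: 1.3
ee_pos: [0.2317, -0.3251, 0.2229]
tcp_rot: [180.0, -0.0, 37.9]
wrist_force: [0.5, 1.0, 0.8]
opening: 0.0853
```

>>> servo_tool --motion '[[[31,-25,1,0,0,-0.063],[32,-22,2,0,0,-0.063],[44,-2,2,0,0,-0.058],[44,0,2,0,0,-0.058],[44,3,2,0,0,-0.059]]]'

```text
time: 1.8
ee_pos: [0.3396, -0.1505, 0.2143]
tcp_rot: [179.9, -0.0, 55.2]
wrist_force: [0.9, -1.3, 0.3]
opening: 0.0849
```

>>> servo_tool --motion '[[[44,5,2,0,0,-0.058],[44,8,2,0,0,-0.059],[43,10,2,0,0,-0.058],[42,13,2,0,0,-0.059],[42,15,2,0,0,-0.058]]]'

```text
time: 2.3
ee_pos: [0.4871, 0.0155, 0.204]
tcp_rot: [180.0, -0.0, 71.9]
wrist_force: [1.0, -2.0, 0.7]
opening: 0.085
```

>>> servo_tool --motion '[[[41,18,2,0,0,-0.059],[39,20,2,0,0,-0.058],[0,0,0,0,0,0],[0,0,0,0,0,0]]]'

```text
time: 2.7
ee_pos: [0.5453, 0.0802, 0.1991]
tcp_rot: [-179.9, 0.0, 78.6]
wrist_force: [-0.4, -0.1, 0.1]
opening: 0.0852
```

Run:
```python
from h import *
import pickle
p=bot.camera('wrist');save(p,'w1');pickle.dump(p,open('w1.pkl','wb'))
print(-np.array(p['R']).T@np.array(p['t']))
# overlay of model
img=p['color'][:,:,::-1].copy()
th=np.radians(33.5);c=np.array([.547,.072])
def W(x,y,z): return [c[0]+np.cos(th)*x-np.sin(th)*y,c[1]+np.sin(th)*x+np.cos(th)*y,z]
for s,z,col in [(.0755,.032,(0,0,255)),(.0675,.042,(0,255,0))]:
    q=pix(p,[W(a*s,b*s,z) for a,b in [(1,1),(1,-1),(-1,-1),(-1,1)]]).astype(int)
    cv2.polylines(img,[q.reshape(-1,1,2)],True,col,1)
cv2.drawMarker(img,tuple(int(v) for v in pix(p,[W(-.052,-.052,.072)])[0]),(0,255,255))
cv2.imwrite('pics/w1o.png',img)
```

```text
[0.55935079 0.14666398 0.34256198]
```

View pics/w1o.png

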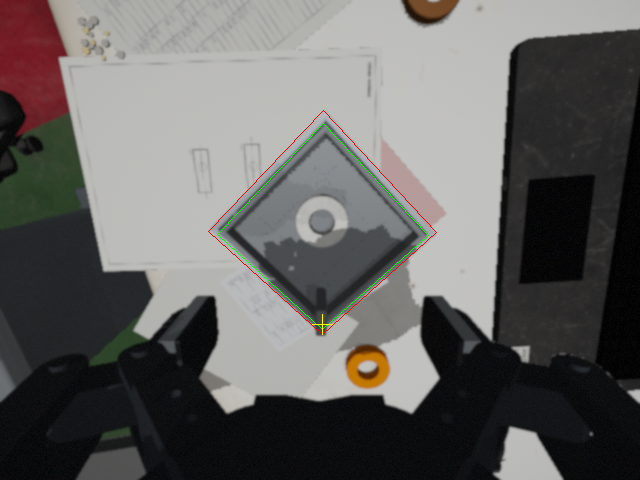

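Run:
```python
from h import *
import pickle
p=pickle.load(open('w1.pkl','rb'))
cv2.imwrite('pics/w1z.png',cv2.resize(p['color'][100:350,200:450,::-1],None,fx=2.4,fy=2.4,interpolation=cv2.INTER_CUBIC))
```

```text
(no output)
```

View pics/w1z.png

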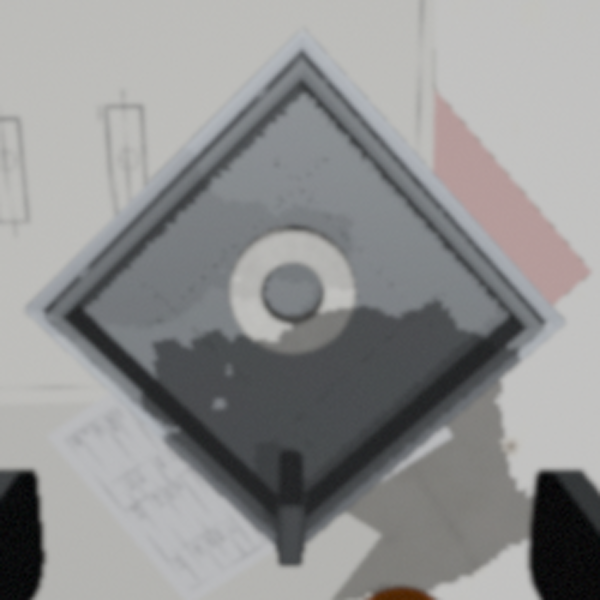

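Run:
```python
from h import *
import pickle
p=pickle.load(open('w1.pkl','rb'))
z=lambda a:np.array(a,float)/2.4+[200,100]-0.3
c=onz(p,z([(25,308),(302,30),(567,320)]),.032);print(c)
print('ctr from L,R',(c[0]+c[2])/2)
d=c[2]-c[0];print('LR',np.degrees(np.arctan2(d[1],d[0])),np.linalg.norm(d), 'yaw',np.degrees(np.arctan2(d[1],d[0]))+90-45+0)
print('ring',onz(p,z([(292,291)]),.034),onz(p,z([(292,291)]),.034))
t=onz(p,z([(290,505),(290,563),(276,563),(303,563),(281,505),(301,505)]),.072);print('tab',t, t[:2].mean(0),np.linalg.norm(t[0]-t[1]))
```

```text
[[0.44488632 0.09662467 0.032     ]
 [0.56998411 0.17478917 0.032     ]
 [0.65073555 0.05028903 0.032     ]]
ctr from L,R [0.54781093 0.07345685 0.032     ]
LR -12.685564793757893 0.21099975726892997 yaw 32.31443520624211
ring [[0.54802661 0.08315373 0.034     ]] [[0.54802661 0.08315373 0.034     ]]
tab [[ 0.533216    0.01362951  0.072     ]
 [ 0.52858571 -0.00944772  0.072     ]
 [ 0.5235089  -0.0084301   0.072     ]
 [ 0.53329947 -0.01039254  0.072     ]
 [ 0.53001997  0.01427083  0.072     ]
 [ 0.537122    0.01284574  0.072     ]] [0.53090085 0.00209089 0.072     ] 0.023537170300276453
```

>>> servo_tool --motion '[[[3,1,40,0,0,0.012],[0,0,40,0,0,0],[0,0,30,0,0,0],[0,0,25,0,0,0],[0,0,15,0,0,0]]]'

```text
time: 3.25
ee_pos: [0.5456, 0.0811, 0.0486]
tcp_rot: [-179.9, 0.0, 77.7]
wrist_force: [-0.6, 0.1, 0.7]
opening: 0.0851
```

>>> servo_tool --motion '[[[0,0,8,0,0,0],[0,0,2,0,0,0],[0,0,0,0,0,0]]]'

```text
time: 3.55
ee_pos: [0.5473, 0.0822, 0.0409]
tcp_rot: [179.9, -0.0, 77.8]
wrist_force: [-0.8, 0.0, 0.7]
opening: 0.0852
```

>>> servo_tool --motion '[[[0,0,0,0,0,0],[0,0,0,0,0,0],[0,0,0,0,0,0],[0,0,0,0,0,0],[0,0,0,0,0,0]]]' --gripper 35 --newtons 40

```text
time: 4.05
ee_pos: [0.5469, 0.0824, 0.04]
tcp_rot: [180.0, -0.0, 77.8]
wrist_force: [0.1, 0.6, 0.5]
opening: 0.035
```

Run:
```python
from h import *
print(bot.get_obs()['opening'],bot.get_obs()['wrist_force'])
p=bot.camera('wrist');save(p,'w2')
```

```text
0.03504005607624725 [0.13391537 0.5552144  0.49362713]
```

View pics/w2.png

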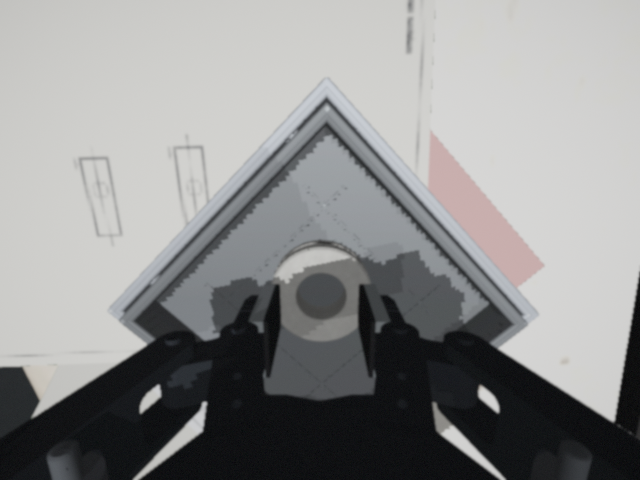

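Run:
```python
from h import *
p=bot.camera('wrist');img=p['color'][:,:,::-1].copy()
o=bot.get_obs();P=np.array(o['ee_pos']);R=Ro.from_euler('xyz',o['tcp_rot'],degrees=True)
print(P,o['opening'])
for dz,col in [(0,(0,255,0)),(.01,(0,255,255)),(.019,(0,0,255))]:
  for s in (-1,1):
    q=pix(p,[P+R.apply([x,s*.0175,dz]) for x in (-.011,.011)]).astype(int)
    cv2.line(img,tuple(map(int,q[0])),tuple(map(int,q[1])),col,1)
for a in np.linspace(0,2*np.pi,40):
  for z,c in((.034,(255,0,0)),(.019,(255,0,255))):
    cv2.circle(img,tuple(map(int,pix(p,[[.547+.0245*np.cos(a),.083+.0245*np.sin(a),z]])[0])),1,c,-1)
cv2.imwrite('pics/w3.png',cv2.resize(img[200:420,200:460],None,fx=3,fy=2.7))
```

```text
[0.54687063 0.08237761 0.03986371] 0.035021643161826196
```

View pics/w3.png

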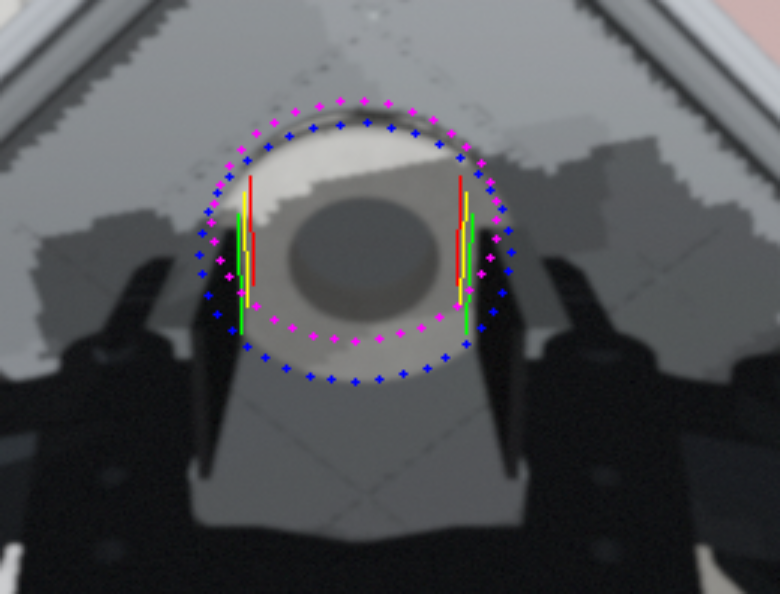

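>>> servo_tool --motion '[[[0,0,-4,0,0,0],[0,0,0,0,0,0],[0,0,0,0,0,0],[0,0,0,0,0,0]]]' --gripper 62

```text
time: 4.55
ee_pos: [0.5469, 0.0823, 0.0439]
tcp_rot: [180.0, -0.0, 77.8]
wrist_force: [-0.1, 0.9, -0.2]
opening: 0.0619
```

```bash
cat > ov.py <<'E'
from h import *
import sys
p=bot.camera('wrist');img=p['color'][:,:,::-1].copy()
o=bot.get_obs();P=np.array(o['ee_pos']);R=Ro.from_euler('xyz',o['tcp_rot'],degrees=True)
print(P,o['opening'],o['wrist_force'])
for dz,col in [(0,(0,255,0)),(.01,(0,255,255)),(.019,(0,0,255))]:
  for s in (-1,1):
    q=pix(p,[P+R.apply([x,s*o['opening']/2,dz]) for x in (-.011,.011)]).astype(int)
    cv2.line(img,tuple(map(int,q[0])),tuple(map(int,q[1])),col,1)
cv2.imwrite('pics/'+sys.argv[1]+'.png',cv2.resize(img[180:440,190:460],None,fx=2.9,fy=2.3))
E
python3 ov.py w4
```

```text
[0.54684469 0.08235521 0.04385179] 0.06212992222804913 [ 0.82327512 -0.01838536 -0.56345618]
```

View pics/w4.png

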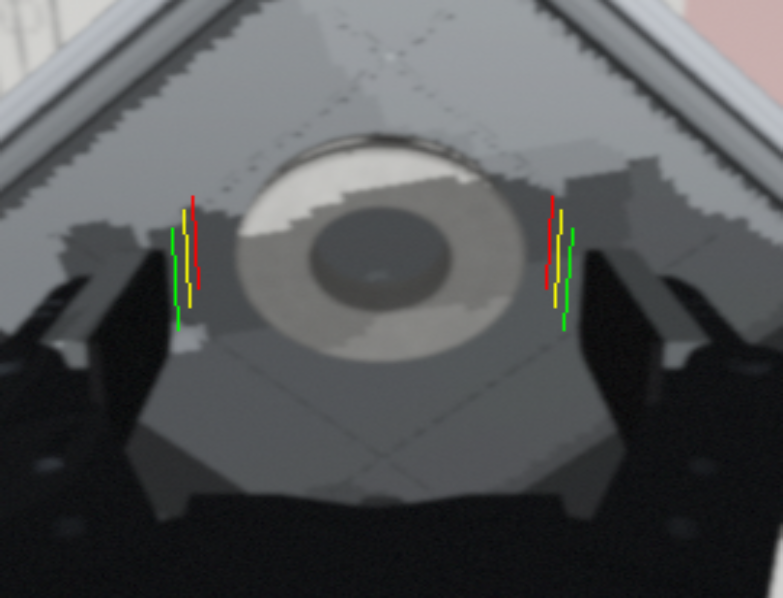

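>>> servo_tool --motion '[[[0,0,4,0,0,0],[0,0,2,0,0,0],[0,0,2,0,0,0],[0,0,2,0,0,0],[0,0,0,0,0,0]]]' --gripper 68

```text
time: 5.1
ee_pos: [0.5467, 0.0823, 0.0335]
tcp_rot: [-180.0, 0.0, 77.8]
wrist_force: [-0.2, -1.1, 0.7]
opening: 0.0681
```

```bash
python3 ov.py w5
```

```text
[0.54674671 0.08234192 0.03367737] 0.06817089083742232 [-0.91004967 -0.48222866  0.42072593]
```

View pics/w5.png

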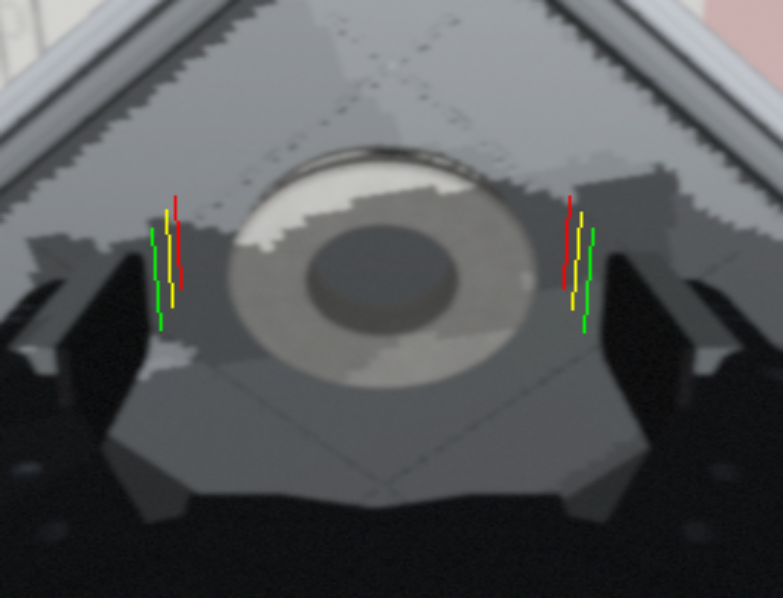

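>>> servo_tool --motion '[[[0,0,2,0,0,0],[0,0,2,0,0,0],[0,0,0,0,0,0]]]'

```text
time: 5.45
ee_pos: [0.5467, 0.0823, 0.0295]
tcp_rot: [-180.0, 0.0, 77.8]
wrist_force: [-0.1, 0.4, 0.3]
opening: 0.068
```

>>> servo_tool --motion '[[[0,0,2,0,0,0],[0,0,2,0,0,0],[0,0,0,0,0,0]]]'

```text
time: 5.75
ee_pos: [0.5467, 0.0823, 0.0255]
tcp_rot: [-180.0, 0.0, 77.8]
wrist_force: [0.2, 0.4, -0.7]
opening: 0.0679
```

```bash
python3 ov.py w6
```

```text
[0.54677231 0.08232741 0.02571467] 0.06826954238834203 [ 0.09448389 -0.3909487  -0.2960811 ]
```

View pics/w6.png

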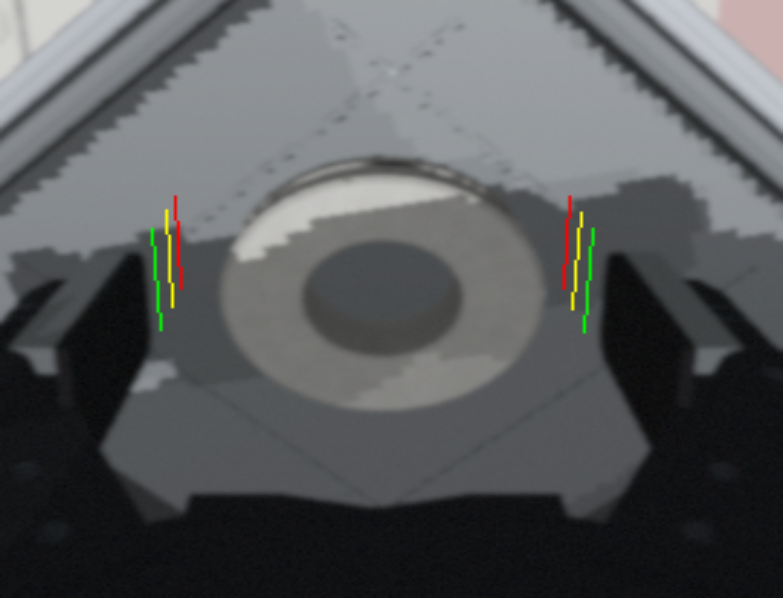

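>>> servo_tool --motion '[[[0,0,2,0,0,0],[0,0,2,0,0,0],[0,0,2,0,0,0],[0,0,0,0,0,0]]]'

```text
time: 6.2
ee_pos: [0.5466, 0.0823, 0.0195]
tcp_rot: [-180.0, 0.0, 77.8]
wrist_force: [-0.1, -0.4, -0.6]
opening: 0.0682
```

```bash
python3 ov.py w7
```

```text
[0.54671702 0.08233118 0.01963098] 0.06778816549970558 [0.28798485 0.37843125 0.08425112]
```

View pics/w7.png

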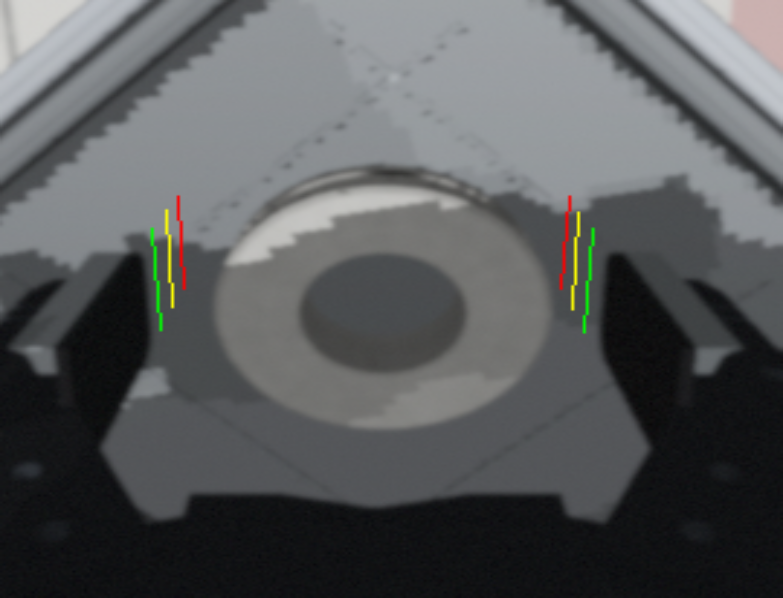

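>>> servo_tool --motion '[[[0,0,2,0,0,0],[0,0,1,0,0,0],[0,0,0,0,0,0]]]'

```text
time: 6.55
ee_pos: [0.5467, 0.0823, 0.0167]
tcp_rot: [-180.0, 0.0, 77.8]
wrist_force: [-0.8, 0.4, 0.4]
opening: 0.068
```

>>> servo_tool --motion '[[[0,0,0,0,0,0],[0,0,0,0,0,0],[0,0,0,0,0,0],[0,0,0,0,0,0],[0,0,0,0,0,0]]]' --gripper 35 --newtons 40

```text
time: 7.05
ee_pos: [0.5471, 0.0824, 0.0174]
tcp_rot: [180.0, -0.0, 77.8]
wrist_force: [-1.9, -0.2, 4.3]
opening: 0.0465
```

>>> servo_tool --motion '[[[0,0,-3,0,0,0],[0,0,-5,0,0,0],[0,0,-10,0,0,0],[0,0,-10,0,0,0],[0,0,0,0,0,0]]]'

```text
time: 7.55
ee_pos: [0.5479, 0.0825, 0.047]
tcp_rot: [179.8, -0.1, 77.8]
wrist_force: [-0.2, -0.3, -0.7]
opening: 0.0464
```

```bash
python3 ov.py w8
```

```text
[0.54757589 0.08246206 0.04608165] 0.04678241866989031 [-0.92214496 -0.48258071 -1.7056336 ]
```

View pics/w8.png

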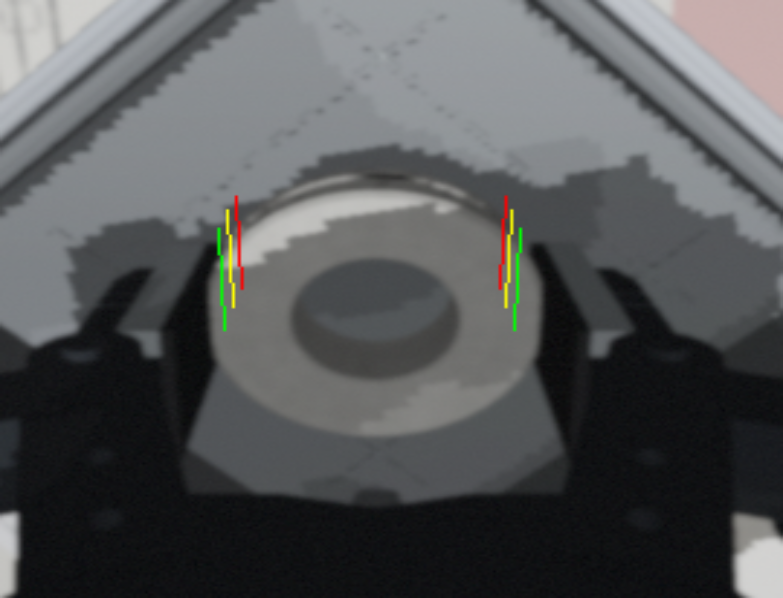

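Run:
```python
from h import *
plan([((.547,.083,.12),(180,0,77.8)),((.475,.215,.11),(180,0,77.8)),((.475,.215,.02),(180,0,77.8))],sp=38,P=(.547,.0825,.0455))
```

```text
[[0, 0, -37, 0.001, 0, 0], [1, 0, -37, 0.001, -0.001, 0], [28, -25, 2, 0, 0, 0], [28, -24, 2, 0, 0, 0], [29, -25, 3, 0, 0, 0]]
[[28, -24, 2, 0, 0, 0], [0, 0, 30, 0, 0, 0], [0, 0, 30, 0, 0, 0], [0, 0, 30, 0, 0, 0]]
end [0.4752 0.2146 0.0205] [-180.     0.    77.8]
```

>>> servo_tool --motion '[[[0,0,-37,0,0,0],[1,0,-37,0,0,0],[28,-25,2,0,0,0],[28,-24,2,0,0,0],[29,-25,3,0,0,0]]]'

```text
time: 8.1
ee_pos: [0.4922, 0.1828, 0.1119]
tcp_rot: [180.0, -0.0, 77.7]
wrist_force: [1.1, 0.5, -1.5]
opening: 0.0463
```

>>> servo_tool --motion '[[[28,-24,2,0,0,0],[0,0,30,0,0,0],[0,0,30,0,0,0],[0,0,25,0,0,0],[0,0,0,0,0,0]]]'

```text
time: 8.6
ee_pos: [0.4728, 0.2136, 0.0213]
tcp_rot: [-179.7, 0.2, 77.8]
wrist_force: [-0.3, -0.9, -0.9]
opening: 0.0466
```

>>> servo_tool --motion '[[[0,0,8,0,0,0],[0,0,5,0,0,0],[0,0,5,0,0,0],[0,0,3,0,0,0],[0,0,0,0,0,0]]]'

```text
time: 9.1
ee_pos: [0.4752, 0.2144, 0.0038]
tcp_rot: [-180.0, 0.0, 77.8]
wrist_force: [-1.0, 0.2, -0.4]
opening: 0.0465
```

>>> servo_tool --motion '[[[0,0,2,0,0,0],[0,0,2,0,0,0],[0,0,0,0,0,0]]]'

```text
time: 9.4
ee_pos: [0.4751, 0.2144, -0.0003]
tcp_rot: [-180.0, 0.0, 77.8]
wrist_force: [0.5, -0.7, -0.7]
opening: 0.0466
```

>>> servo_tool --motion '[[[0,0,1,0,0,0],[0,0,1,0,0,0],[0,0,0,0,0,0]]]'

```text
time: 9.7
ee_pos: [0.4753, 0.2146, -0.0016]
tcp_rot: [180.0, -0.0, 77.8]
wrist_force: [-1.9, -0.1, 3.5]
opening: 0.0466
```

Contact. Release and lift.

>>> servo_tool --motion '[[[0,0,0,0,0,0],[0,0,0,0,0,0],[0,0,0,0,0,0]]]' --gripper 75

```text
time: 10.0
ee_pos: [0.4752, 0.2145, -0.0021]
tcp_rot: [180.0, -0.0, 77.8]
wrist_force: [0.1, 0.3, 1.5]
opening: 0.0748
```

>>> servo_tool --motion '[[[0,0,-10,0,0,0],[0,0,-35,0,0,0],[0,0,-40,0,0,0],[0,0,-40,0,0,0],[0,0,0,0,0,0]]]'

```text
time: 10.5
ee_pos: [0.4775, 0.2155, 0.1295]
tcp_rot: [179.6, -0.3, 77.8]
wrist_force: [0.5, 0.4, -0.3]
opening: 0.0752
```

Run:
```python
from h import *
import pickle
for n in ('wrist','top'):
    p=bot.camera(n);save(p,n+'9');pickle.dump(p,open(n+'9.pkl','wb'))
p=pickle.load(open('wrist9.pkl','rb'))
for d in bot.look_for(p,'ring_gauge')[:3]:
    r=d['rect'];print(r,d['confidence'],onz(p,[(r[0]+r[2]/2,r[1]+r[3]/2)],.012))
```

```text
[532.1, 91.3, 80.5, 72.4] 0.86 [[0.67674485 0.25769146 0.012     ]]
[283.0, 205.9, 63.7, 67.4] 0.74 [[0.47512218 0.21506344 0.012     ]]
```

View pics/wrist9.png

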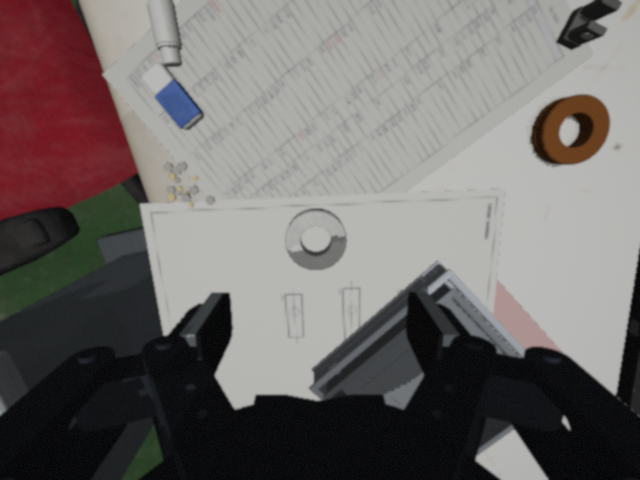

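Run:
```python
from h import *
plan([((.531,.0015,.12),(180,0,77.7))],sp=45,P=(.475,.2145,.123),R=(180,0,77.8))
```

```text
[[-39, 20, 1, 0, 0, 0], [-39, 20, 1, 0, 0, 0], [-39, 20, 0, 0, 0, 0.001], [-40, 20, 1, 0, 0, 0], [-39, 20, 0, 0, 0, 0.001]]
end [0.5312 0.0018 0.12  ] [180.    0.   77.7]
```

>>> servo_tool --motion '[[[-39,20,1,0,0,0],[-39,20,1,0,0,0],[-39,20,0,0,0,0],[-40,20,1,0,0,0],[-39,20,0,0,0,0]]]' --gripper 40

```text
time: 11.15
ee_pos: [0.5308, -0.0, 0.1183]
tcp_rot: [-179.9, 0.0, 77.8]
wrist_force: [0.4, -0.0, 0.6]
opening: 0.0403
```

>>> servo_tool --motion '[[[0,0,0,0,0,0],[0,0,0,0,0,0]]]'

```text
time: 11.35
ee_pos: [0.5308, 0.0009, 0.1184]
tcp_rot: [-179.8, 0.0, 77.7]
wrist_force: [0.1, 0.3, 0.1]
opening: 0.0403
```

```bash
python3 ov.py w10
```

```text
[0.53078291 0.00183619 0.11867572] 0.040170409105822306 [ 0.38964561 -0.03638125 -0.16150552]
```

View pics/w10.png

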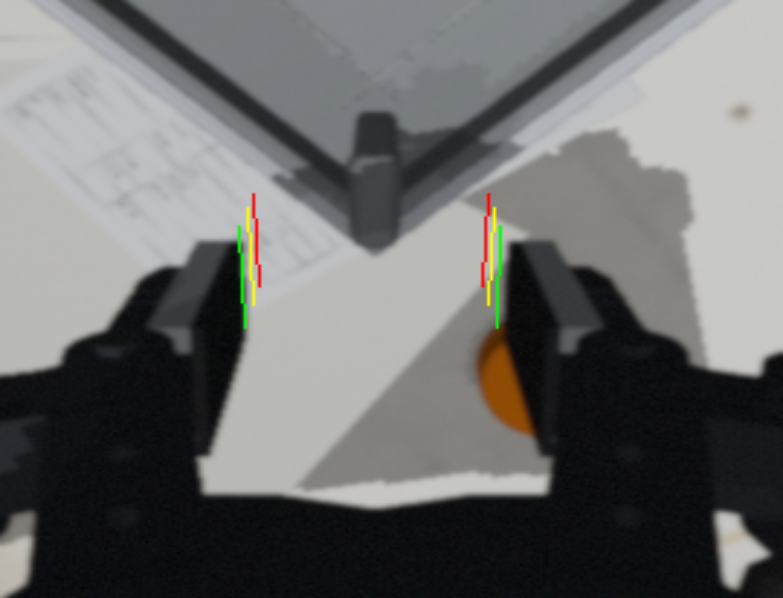

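>>> servo_tool --motion '[[[0,0,20,0,0,0],[0,0,20,0,0,0],[0,0,8,0,0,0],[0,0,5,0,0,0],[0,0,0,0,0,0]]]' --gripper 28

```text
time: 11.9
ee_pos: [0.5312, 0.0024, 0.0666]
tcp_rot: [-180.0, 0.0, 77.9]
wrist_force: [0.1, 0.4, 0.4]
opening: 0.0283
```

```bash
python3 ov.py w11
```

```text
[0.53155306 0.0022702  0.06727922] 0.028122704958046557 [0.33371578 0.11610353 0.41185697]
```

View pics/w11.png

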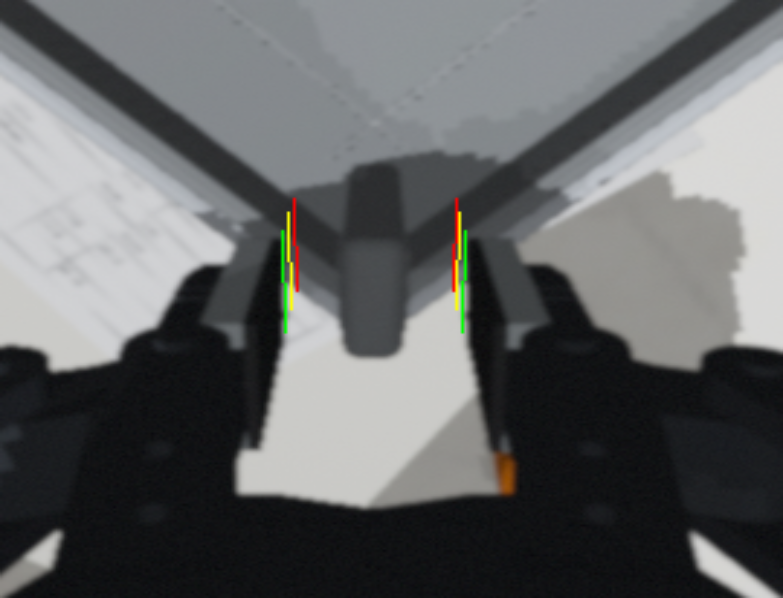

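>>> servo_tool --motion '[[[-2,0,6,0,0,0],[0,0,6,0,0,0],[0,0,4,0,0,0],[0,0,2,0,0,0],[0,0,0,0,0,0]]]'

```text
time: 12.45
ee_pos: [0.5308, -0.0002, 0.0485]
tcp_rot: [-180.0, 0.0, 77.8]
wrist_force: [-0.3, -0.5, 0.2]
opening: 0.0281
```

```bash
python3 ov.py w12
python3 - <<'E'
from h import *
p=bot.camera('scene');C=p['color'][:,:,::-1];cv2.imwrite('pics/s12.png',cv2.resize(C[120:300,240:440],None,fx=3.3,fy=3.3,interpolation=cv2.INTER_CUBIC))
E
```

```text
[ 5.30980646e-01 -1.90773664e-04  4.87764516e-02] 0.027993092247522323 [1.32429516 0.18023874 0.79214946]
```

View pics/w12.png

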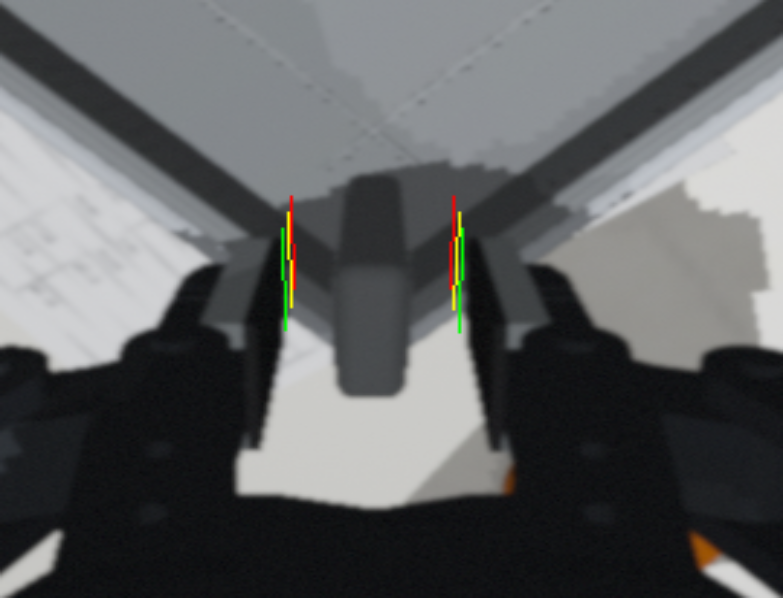

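View pics/s12.png

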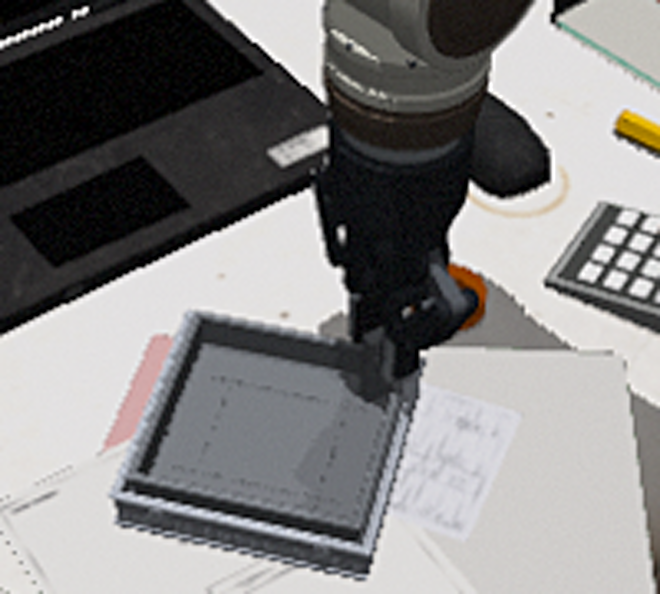

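>>> servo_tool --motion '[[[0,0,2,0,0,0],[0,0,0,0,0,0],[0,0,0,0,0,0],[0,0,0,0,0,0],[0,0,0,0,0,0]]]' --gripper 0 --newtons 80

```text
time: 13.05
ee_pos: [0.5312, -0.0002, 0.0471]
tcp_rot: [180.0, -0.0, 77.8]
wrist_force: [0.6, -0.8, 2.7]
opening: 0.008
```

```bash
python3 ov.py w13
python3 - <<'E'
from h import *
p=bot.camera('scene');C=p['color'][:,:,::-1];cv2.imwrite('pics/s13.png',cv2.resize(C[120:300,240:440],None,fx=3.3,fy=3.3,interpolation=cv2.INTER_CUBIC))
E
```

```text
[ 5.31193771e-01 -2.09614695e-04  4.70411909e-02] 0.008397347534802773 [ 0.79209119 -1.56217697  2.23257325]
```

View pics/w13.png

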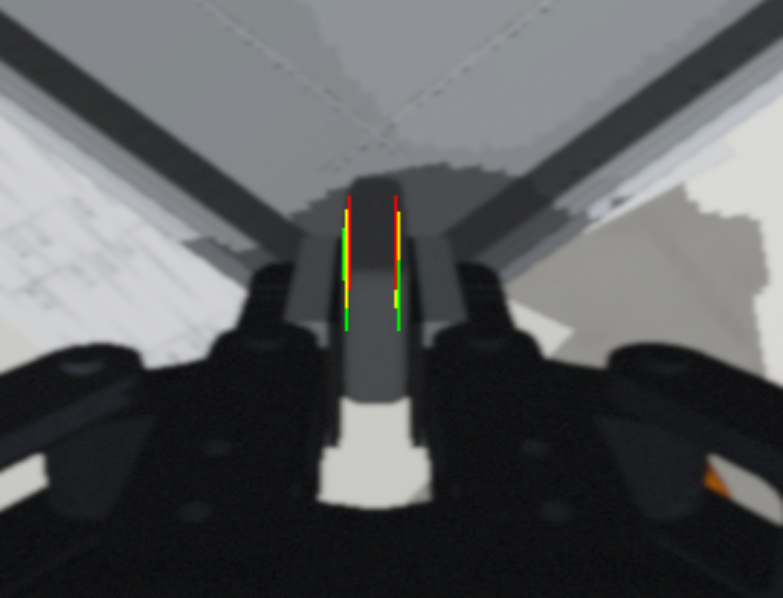

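View pics/s13.png

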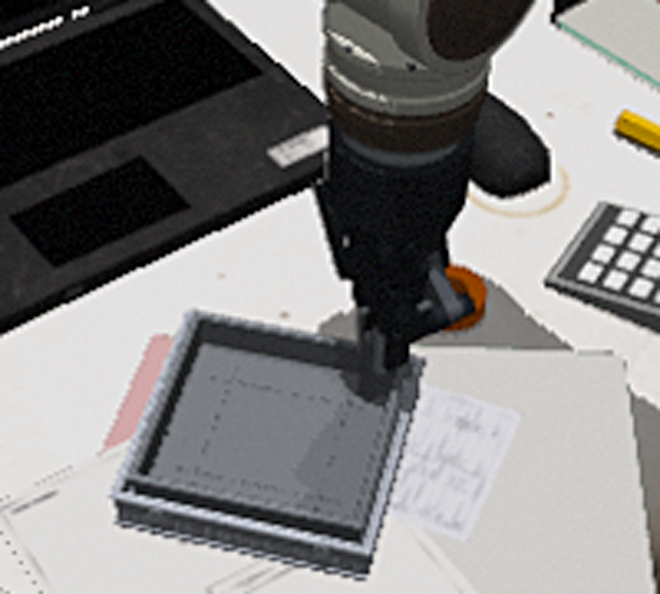

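>>> servo_tool --motion '[[[0.8,0,-5,0,-0.03,0],[0.8,0,-5,0,-0.03,0],[0.8,0,-5,0,-0.03,0],[0,0,0,0,0,0]]]' --newtons 100

```text
time: 13.55
ee_pos: [0.5319, 0.0034, 0.0622]
tcp_rot: [180.0, 5.3, 77.9]
wrist_force: [-0.1, -0.2, -4.0]
opening: 0.0081
```

Run:
```python
from h import *
p=bot.camera('scene');C=p['color'][:,:,::-1];cv2.imwrite('pics/s14.png',cv2.resize(C[120:300,240:440],None,fx=3.3,fy=3.3,interpolation=cv2.INTER_CUBIC))
p=bot.camera('wrist');save(p,'w14');print(bot.get_obs()['wrist_force'])
```

```text
[ 0.49792559  0.55694175 -4.05067848]
```

View pics/s14.png

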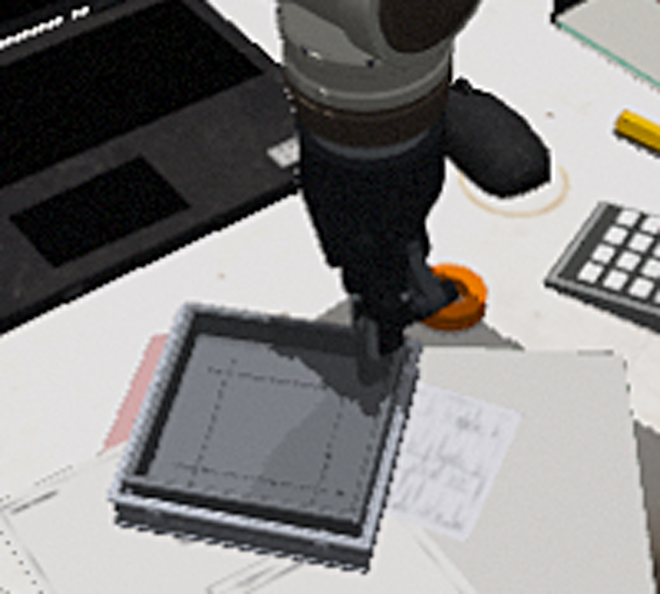

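View pics/w14.png

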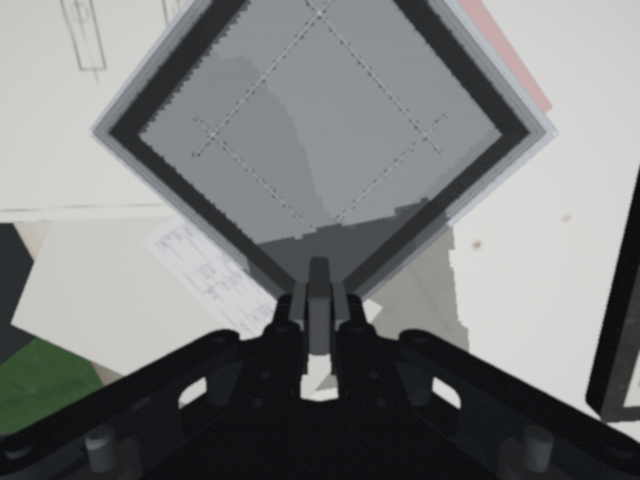

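Run:
```python
from h import *
a=cv2.imread('pics/s13.png');b=cv2.imread('pics/s14.png')
cv2.imwrite('pics/cmp.png',np.hstack([cv2.resize(a[280:594,90:450],None,fx=1.1,fy=1.6),cv2.resize(b[280:594,90:450],None,fx=1.1,fy=1.6)]))
```

```text
(no output)
```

View pics/cmp.png

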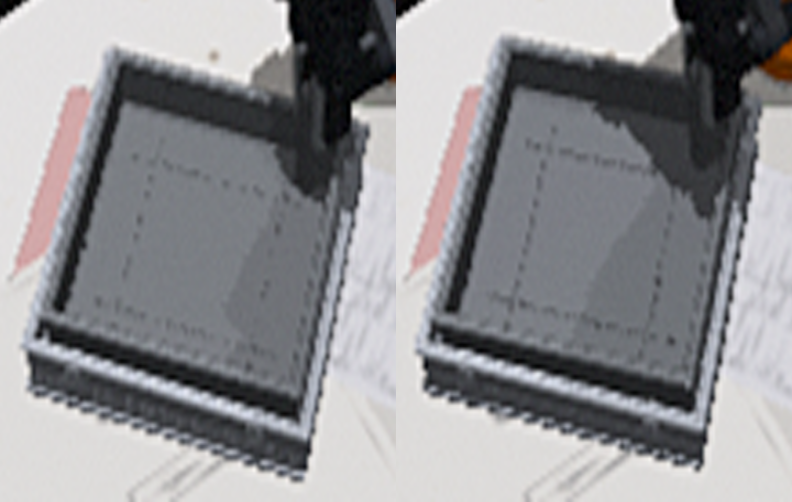

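Run:
```python
from h import *
import pickle
o=bot.get_obs();print(o['wrist_force'],o['torque'],o['ee_pos'],o['tcp_rot'])
p=bot.camera('scene');pickle.dump(p,open('s15.pkl','wb'))
q=bot.camera('wrist');pickle.dump(q,open('w15.pkl','wb'))
cv2.imwrite('pics/s15z.png',cv2.resize(p['color'][205:300,265:375,::-1],None,fx=6.2,fy=6.2,interpolation=cv2.INTER_CUBIC))
cv2.imwrite('pics/w15z.png',cv2.resize(q['color'][0:340,80:570,::-1],None,fx=1.63,fy=1.63,interpolation=cv2.INTER_CUBIC))
```

```text
[ 0.49792559  0.55694175 -4.05067848] [ 0.60343884 -0.20927972 -0.05604961] [0.53163995 0.00299233 0.06160953] [-179.97840868    5.17813277   77.85004887]
```

View pics/s15z.png

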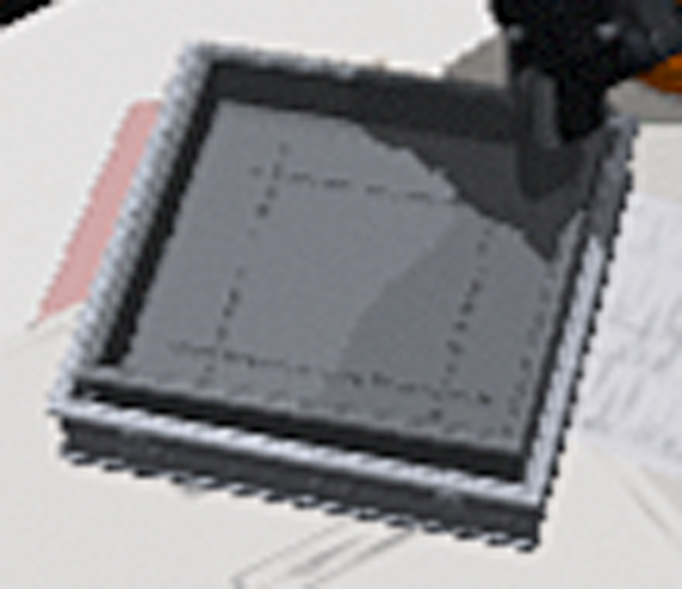

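View pics/w15z.png

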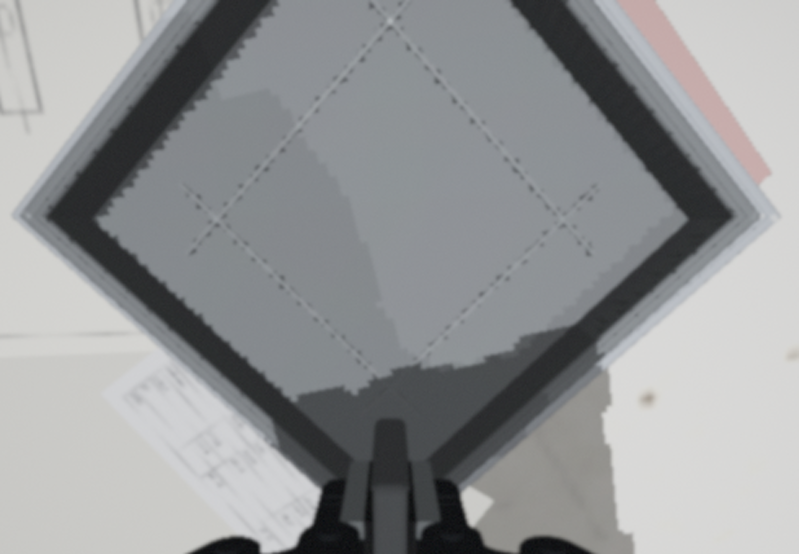

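Run:
```python
from h import *
import pickle
c=np.array([.5475,.073,0]);Rz=Ro.from_euler('z',32.7,degrees=True)
u=np.array([np.cos(np.radians(167.7)),np.sin(np.radians(167.7)),0])
def lower(th,rel=0):
    pts=[]
    for s,z in((.0755,.032),(.073,0)):
        for a,b in [(1,1),(1,-1),(-1,-1),(-1,1)]: pts.append(c+Rz.apply([a*s,b*s,z]))
    piv=c+Rz.apply([.073,.073,0])
    return piv+Ro.from_rotvec(u*th).apply(np.array(pts)-piv)
p=pickle.load(open('s15.pkl','rb'));p0=pickle.load(open('scene0.pkl','rb'))
for n,pp,th in (('flat0',p0,0),('flat',p,0),('tip',p,.085)):
    big=cv2.resize(pp['color'][205:300,265:375,::-1],None,fx=6.2,fy=6.2,interpolation=cv2.INTER_CUBIC)
    q=((pix(pp,lower(th))-[265,205]+.4)*6.2).astype(int)
    for k,col in((slice(0,4),(0,0,255)),(slice(4,8),(0,255,0))): cv2.polylines(big,[q[k].reshape(-1,1,2)],True,col,1)
    cv2.imwrite('pics/f_%s.png'%n,big)
a=[cv2.imread('pics/f_%s.png'%n) for n in('flat0','flat','tip')]
cv2.imwrite('pics/fcmp.png',cv2.resize(np.vstack([np.hstack(a[:2]),np.hstack([a[2],a[2]*0])]),(800,690))[:600] if 0 else cv2.resize(np.hstack([a[1],a[2]]),(800,345)))
```

```text
(no output)
```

View pics/f_flat0.png

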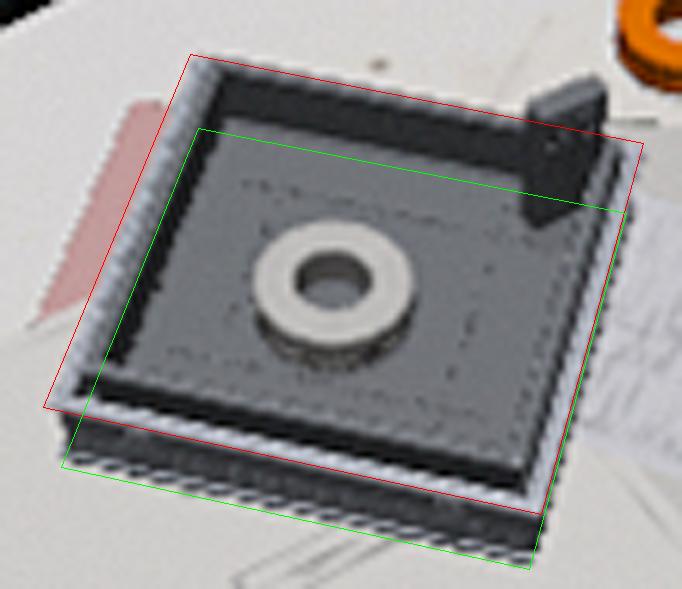

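View pics/f_flat.png

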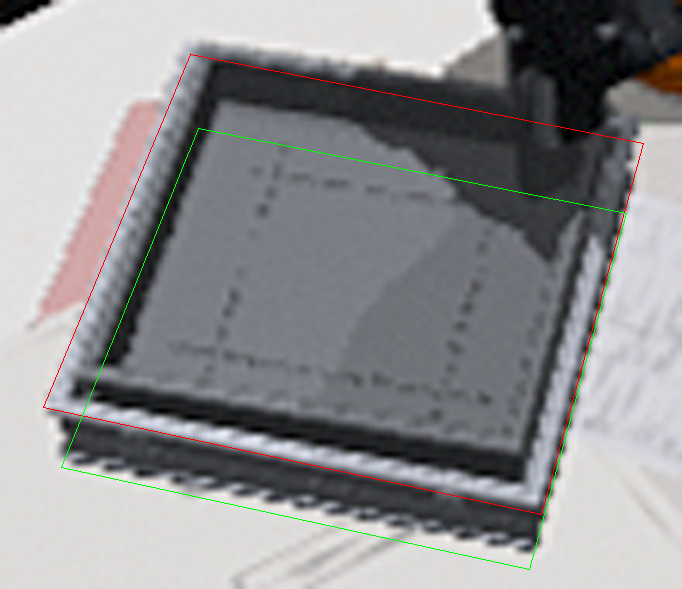

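View pics/f_tip.png

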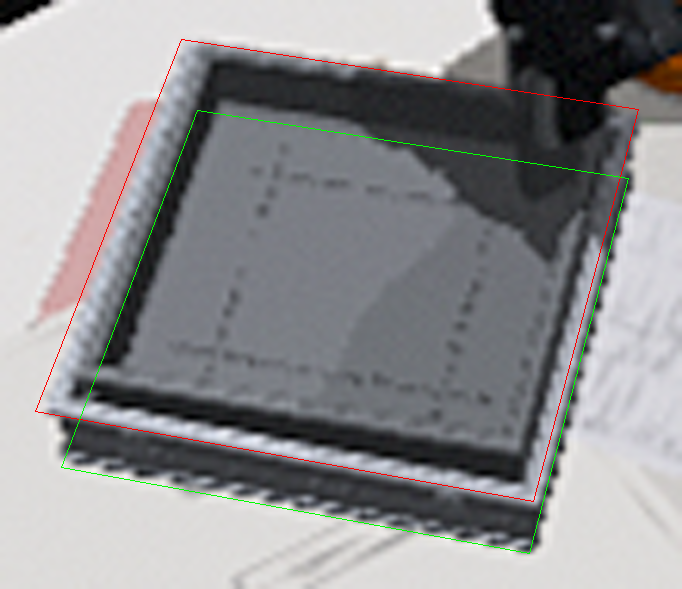

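>>> servo_tool --motion '[[[-0.7,0,5,0,0.03,0],[-0.7,0,5,0,0.03,0],[-0.7,0,3,0,0.018,0],[-0.2,0,2,0,0.012,0],[0,0,0,0,0,0]]]'

```text
time: 14.25
ee_pos: [0.5311, -0.0011, 0.0473]
tcp_rot: [180.0, -0.0, 77.7]
wrist_force: [1.0, -0.3, -2.0]
opening: 0.0076
```

Run:
```python
from h import *
import pickle
o=bot.get_obs();print(o['wrist_force'],o['torque'],o['ee_pos'],o['tcp_rot'])
p=bot.camera('scene');pickle.dump(p,open('s16.pkl','wb'))
cv2.imwrite('pics/s16z.png',cv2.resize(p['color'][205:300,265:375,::-1],None,fx=6.2,fy=6.2,interpolation=cv2.INTER_CUBIC))
```

```text
[ 1.01760214 -0.29702338 -1.95331115] [-0.09621424  0.00968594 -0.06177331] [ 0.53106801 -0.00111166  0.04726615] [ 1.79957877e+02 -4.04615266e-02  7.77349079e+01]
```

View pics/s16z.png

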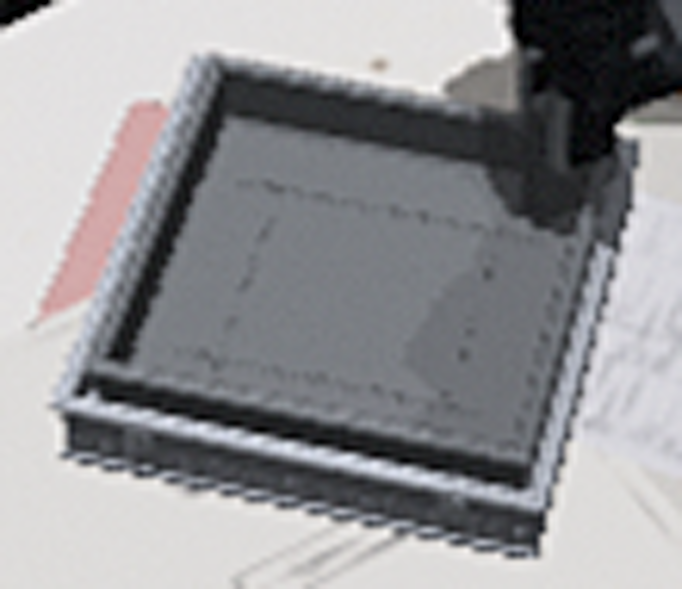

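>>> servo_tool --motion '[[[0,0,1,0,0,0],[0,0,0,0,0,0]]]'

```text
time: 14.5
ee_pos: [0.5312, -0.0009, 0.0471]
tcp_rot: [179.9, 0.0, 77.8]
wrist_force: [-3.9, -2.1, 8.5]
opening: 0.0085
```

>>> servo_tool --motion '[[[0,0,1,0,0,0],[0,0,0,0,0,0]]]'

```text
time: 14.7
ee_pos: [0.5312, -0.0009, 0.0471]
tcp_rot: [179.9, 0.0, 77.8]
wrist_force: [-6.7, -3.1, 15.6]
opening: 0.0076
```

>>> servo_tool --motion '[[[0,0,0,0,0,0],[0,0,-1.5,0,0,0],[0,0,0,0,0,0],[0,0,0,0,0,0]]]' --gripper 26

```text
time: 15.1
ee_pos: [0.531, -0.0004, 0.0463]
tcp_rot: [-180.0, 0.0, 77.8]
wrist_force: [-0.6, -0.6, -1.1]
opening: 0.0258
```

```bash
python3 ov.py w17
python3 - <<'E'
from h import *
import pickle
o=bot.get_obs();print(o['wrist_force'],o['torque'],o['ee_pos'],o['tcp_rot'])
p=bot.camera('scene');pickle.dump(p,open('s17.pkl','wb'))
cv2.imwrite('pics/s17z.png',cv2.resize(p['color'][205:300,265:375,::-1],None,fx=6.2,fy=6.2,interpolation=cv2.INTER_CUBIC))
E
```

```text
[ 5.30982059e-01 -4.17000887e-04  4.62899550e-02] 0.02609472696969604 [ 0.27129978  0.5144785  -0.70599881]
[ 0.27129978  0.5144785  -0.70599881] [0.04997248 0.00452725 0.03027312] [ 5.30982059e-01 -4.17000887e-04  4.62899550e-02] [-1.79988270e+02  2.29805377e-03  7.78035390e+01]
```

View pics/s17z.png

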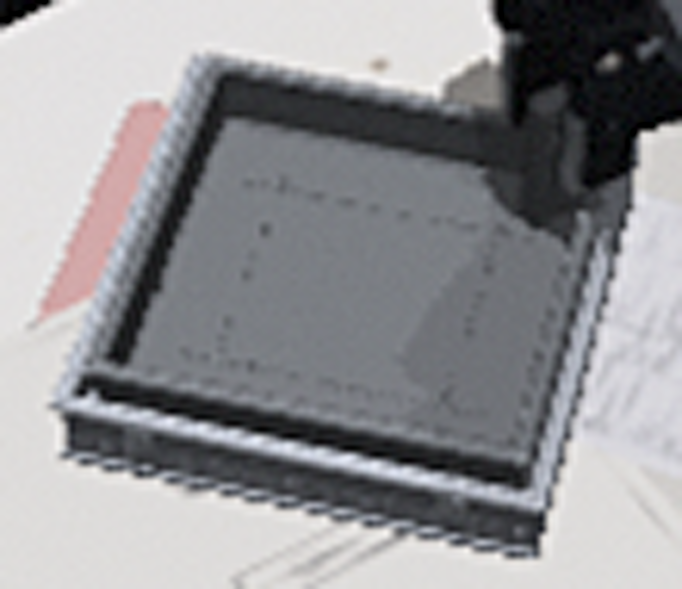

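View pics/w17.png

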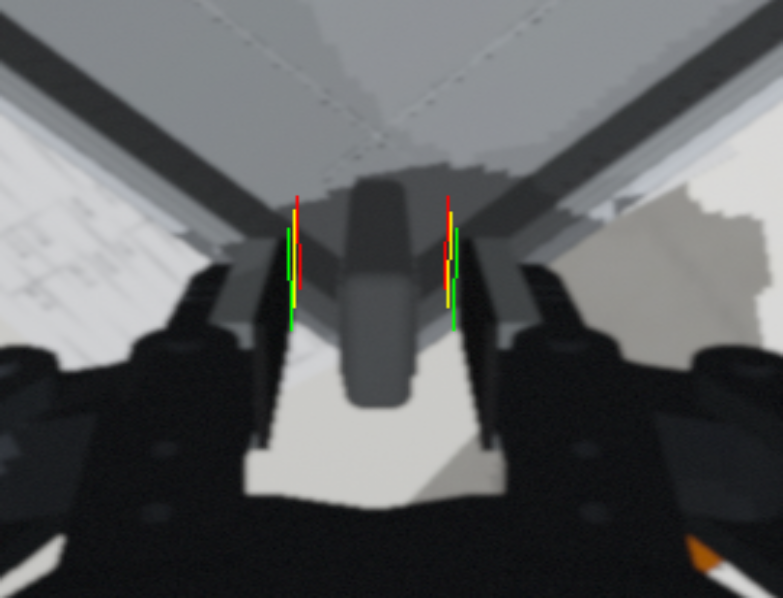

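>>> servo_tool --motion '[[[0,0,0,0,0,0],[0,0,0,0,0,0],[0,0,0,0,0,0],[0,0,0,0,0,0]]]' --gripper 0 --newtons 60

```text
time: 15.6
ee_pos: [0.531, -0.0005, 0.0465]
tcp_rot: [180.0, -0.0, 77.8]
wrist_force: [0.1, 0.1, 1.7]
opening: 0.009
```

>>> servo_tool --motion '[[[0.2,0,-1.7,0,-0.01,0],[0,0,0,0,0,0]]]'

```text
time: 15.8
ee_pos: [0.5311, -0.0002, 0.0482]
tcp_rot: [-180.0, 0.6, 77.8]
wrist_force: [0.2, -0.8, -1.2]
opening: 0.009
```

```bash
cat > st.py <<'E'
from h import *
o=bot.get_obs();T=Ro.from_euler('xyz',o['tcp_rot'],degrees=True).inv()
print('F tool',T.apply(o['wrist_force']).round(2),'M tool',T.apply(o['torque']).round(3),o['ee_pos'].round(4) if hasattr(o['ee_pos'],'round') else o['ee_pos'],np.round(o['tcp_rot'],2),round(o['opening'],4))
E
python3 st.py
```

```text
F tool [-0.74  0.34  1.16] M tool [ 0.006 -0.05  -0.022] [ 5.311e-01 -2.000e-04  4.820e-02] [-180.      0.6    77.81] 0.009
```

>>> servo_tool --motion '[[[0.2,0,-1.7,0,-0.01,0],[0,0,0,0,0,0]]]'

```text
time: 16.0
ee_pos: [0.5309, 0.0001, 0.0498]
tcp_rot: [-180.0, 1.2, 77.8]
wrist_force: [-0.6, 0.4, -0.7]
opening: 0.009
```

```bash
python3 st.py
```

```text
F tool [ 0.31 -0.66  0.69] M tool [ 0.144  0.035 -0.025] [5.309e-01 1.000e-04 4.980e-02] [-179.97    1.18   77.81] 0.009
```

>>> servo_tool --motion '[[[0.2,0,-1.7,0,-0.01,0],[0,0,0,0,0,0]]]'

```text
time: 16.2
ee_pos: [0.5309, 0.0003, 0.0514]
tcp_rot: [-180.0, 1.8, 77.8]
wrist_force: [-0.1, 1.3, -2.6]
opening: 0.009
```

```bash
python3 st.py
```

```text
F tool [ 1.32 -0.33  2.59] M tool [-0.011  0.107 -0.011] [5.309e-01 3.000e-04 5.140e-02] [-179.96    1.76   77.82] 0.009
```

>>> servo_tool --motion '[[[0.2,0,-1.7,0,-0.01,0],[0,0,0,0,0,0]]]'

```text
time: 16.4
ee_pos: [0.5311, 0.0006, 0.0531]
tcp_rot: [-180.0, 2.3, 77.8]
wrist_force: [-0.2, 1.0, -6.3]
opening: 0.0087
```

```bash
python3 st.py;python3 - <<'E'
from h import *
import pickle
p=bot.camera('scene');pickle.dump(p,open('s18.pkl','wb'))
cv2.imwrite('pics/s18z.png',cv2.resize(p['color'][205:300,265:375,::-1],None,fx=6.2,fy=6.2,interpolation=cv2.INTER_CUBIC))
E
```

```text
F tool [ 1.14 -0.42  6.22] M tool [-0.083  0.239 -0.015] [0.5311 0.0006 0.0531] [-179.98    2.32   77.81] 0.0087
```

View pics/s18z.png

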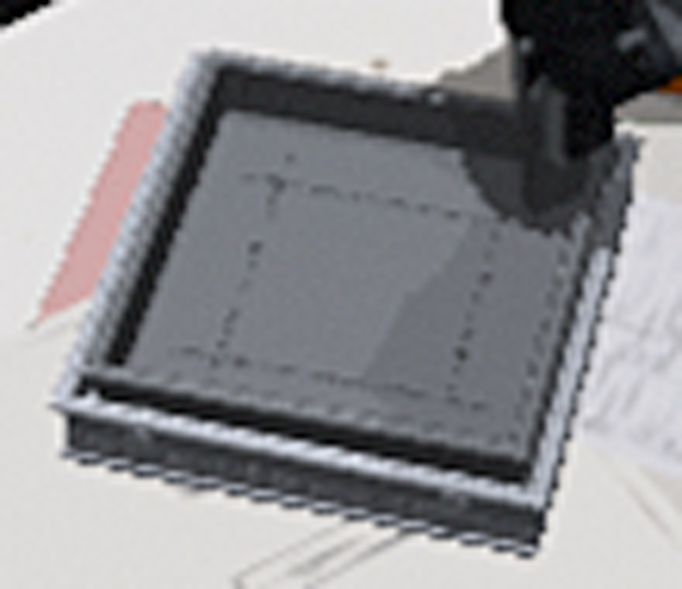

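```bash
cat > trk.py <<'E'
from h import *
import pickle,sys
def g(n): return cv2.cvtColor(pickle.load(open(n+'.pkl','rb'))['color'],cv2.COLOR_RGB2GRAY).astype(np.float32)
a=g(sys.argv[1])
for n in sys.argv[2:]:
    b=g(n)
    for nm,(u,v) in dict(baseL=(278,276),baseR=(349,290),rimR=(366,233)).items():
        r=7;T=a[v-r:v+r+1,u-r:u+r+1]
        f=4;A=cv2.resize(T,None,fx=f,fy=f,interpolation=cv2.INTER_CUBIC);B=cv2.resize(b[v-r-6:v+r+7,u-r-6:u+r+7],None,fx=f,fy=f,interpolation=cv2.INTER_CUBIC)
        m=cv2.matchTemplate(B,A,cv2.TM_CCOEFF_NORMED);_,s,_,l=cv2.minMaxLoc(m)
        print(n,nm,(l[0]-24)/4,(l[1]-24)/4,round(s,2))
E
python3 trk.py scene0 s15 s16 s17 s18; echo; python3 trk.py s17 s18
```

```text
s15 baseL -0.5 0.25 0.96
s15 baseR 0.0 -1.75 0.94
s15 rimR 1.75 1.5 0.88
s16 baseL 0.25 0.0 0.98
s16 baseR 0.0 -0.75 0.95
s16 rimR 2.5 0.25 0.89
s17 baseL 0.25 0.0 0.98
s17 baseR 0.0 -0.75 0.95
s17 rimR 2.0 4.25 0.84
s18 baseL 0.5 0.0 0.98
s18 baseR 0.5 -1.0 0.96
s18 rimR 1.75 4.5 0.88

s18 baseL 0.25 0.0 0.99
s18 baseR 0.0 -0.5 0.94
s18 rimR -0.75 4.25 0.94
```

>>> servo_tool --motion '[[[0.2,0,-1.7,0,-0.01,0],[0,0,0,0,0,0]]]'

```text
time: 16.65
ee_pos: [0.5312, 0.0008, 0.055]
tcp_rot: [-180.0, 2.9, 77.8]
wrist_force: [0.7, 1.0, -5.8]
opening: 0.0089
```

```bash
cat > sn.py <<'E'
from h import *
import pickle,sys,subprocess
n=sys.argv[1]
p=bot.camera('scene');pickle.dump(p,open('s%s.pkl'%n,'wb'))
p=bot.camera('wrist');pickle.dump(p,open('w%s.pkl'%n,'wb'));save(p,'w'+n)
E
python3 st.py;python3 sn.py 19;python3 trk.py s17 s19
```

```text
F tool [1.38 0.48 5.7 ] M tool [0.07  0.223 0.02 ] [0.5312 0.0008 0.055 ] [-180.      2.9    77.81] 0.0089
s19 baseL 0.25 0.0 0.98
s19 baseR 0.25 -1.0 0.97
s19 rimR -0.75 4.25 0.94
```

>>> servo_tool --motion '[[[0.2,0,-1.7,0,-0.01,0],[0,0,0,0,0,0]]]'

```text
time: 16.95
ee_pos: [0.5313, 0.001, 0.0568]
tcp_rot: [180.0, 3.5, 77.8]
wrist_force: [0.4, 0.7, -6.6]
opening: 0.0089
```

```bash
python3 st.py;python3 sn.py 20;python3 trk.py s17 s20
```

```text
F tool [1.19 0.24 6.55] M tool [ 0.031  0.074 -0.   ] [0.5313 0.001  0.0568] [179.99   3.48  77.8 ] 0.0089
s20 baseL 0.5 0.0 0.97
s20 baseR 0.5 -1.0 0.94
s20 rimR -0.75 3.25 0.95
```

View pics/w20.png

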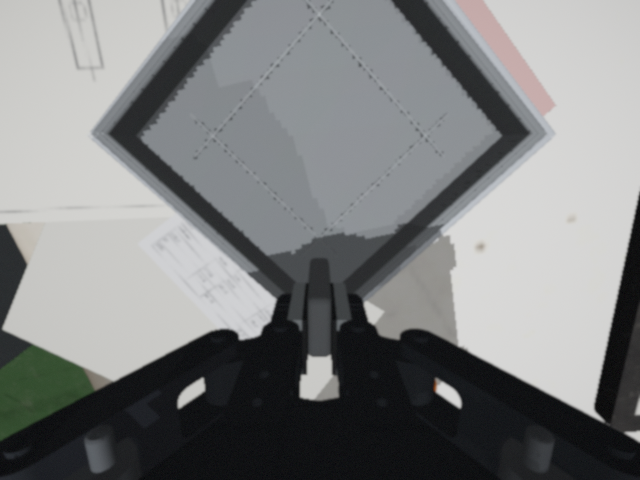

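Run:
```python
from h import *
import pickle
ims=[]
for n in ('s17','s20','s15'):
    c=pickle.load(open(n+'.pkl','rb'))['color'][:,:,::-1]
    ims.append(cv2.resize(c[250:298,320:374],None,fx=9,fy=9,interpolation=cv2.INTER_CUBIC)[:,:266] if 0 else cv2.resize(c[262:298,336:370],None,fx=7.8,fy=12,interpolation=cv2.INTER_CUBIC))
cv2.imwrite('pics/c3.png',np.hstack(ims))
ims=[]
for n in ('s17','s20','s15'):
    c=pickle.load(open(n+'.pkl','rb'))['color'][:,:,::-1]
    ims.append(cv2.resize(c[205:250,345:379],None,fx=7.8,fy=12,interpolation=cv2.INTER_CUBIC))
cv2.imwrite('pics/c4.png',np.hstack(ims))
```

```text
(no output)
```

View pics/c3.png

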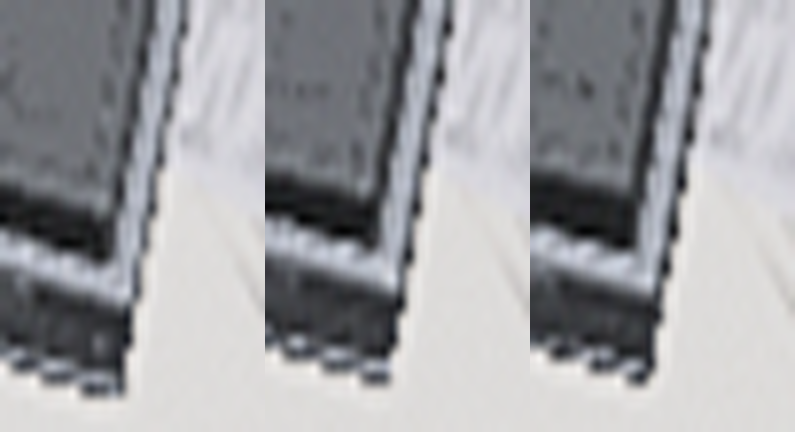

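View pics/c4.png

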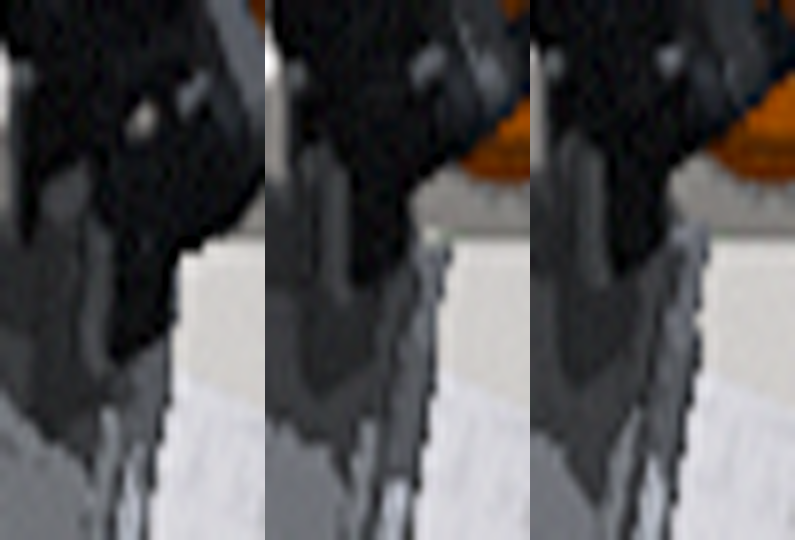

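Run:
```python
from h import *
import pickle
ims=[]
for n in ('w19','w20','w15'):
    c=pickle.load(open(n+'.pkl','rb'))['color'][:,:,::-1]
    ims.append(np.hstack([cv2.resize(c[105:160,80:130],None,fx=8,fy=3.6*1.0,interpolation=cv2.INTER_CUBIC),cv2.resize(c[105:160,515:565],None,fx=8,fy=3.6,interpolation=cv2.INTER_CUBIC)]))
cv2.imwrite('pics/c5.png',np.vstack(ims))
```

```text
(no output)
```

View pics/c5.png

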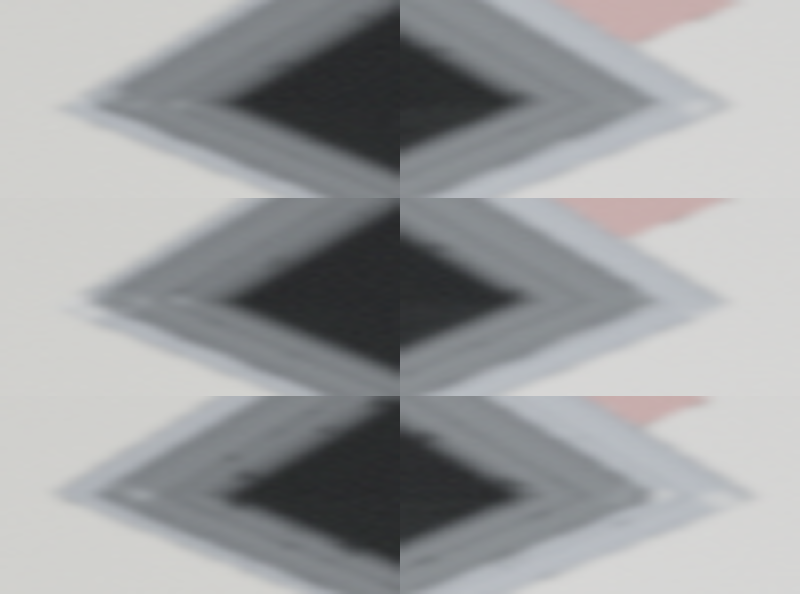

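>>> servo_tool --motion '[[[0.2,0,-1.7,0,-0.01,0],[0,0,0,0,0,0]]]'

```text
time: 17.25
ee_pos: [0.5314, 0.0013, 0.0585]
tcp_rot: [180.0, 4.0, 77.8]
wrist_force: [0.1, 0.7, -6.4]
opening: 0.0091
```

```bash
cat > c6.py <<'E'
from h import *
import pickle,sys
ims=[]
for n in sys.argv[1:]:
    p=pickle.load(open(n+'.pkl','rb'));c=p['color'][:,:,::-1]
    ims.append(np.hstack([cv2.resize(c[105:160,80:130],None,fx=8,fy=3.6*1.0,interpolation=cv2.INTER_CUBIC),cv2.resize(c[105:160,515:565],None,fx=8,fy=3.6,interpolation=cv2.INTER_CUBIC)]))
cv2.imwrite('pics/c6%s.png'%sys.argv[-1],np.vstack(ims)); print(p['fx'],p['k1'])
E
python3 st.py;python3 sn.py 21;python3 trk.py s17 s21; python3 c6.py w20 w21
```

```text
F tool [ 1.17 -0.02  6.29] M tool [ 0.033  0.062 -0.086] [0.5314 0.0013 0.0585] [179.99   4.04  77.8 ] 0.0091
s21 baseL 0.5 0.0 0.97
s21 baseR 0.5 -1.75 0.93
s21 rimR -0.5 3.0 0.94
341.55717345144825 0.0007147765544687862
```

View pics/c6w21.png

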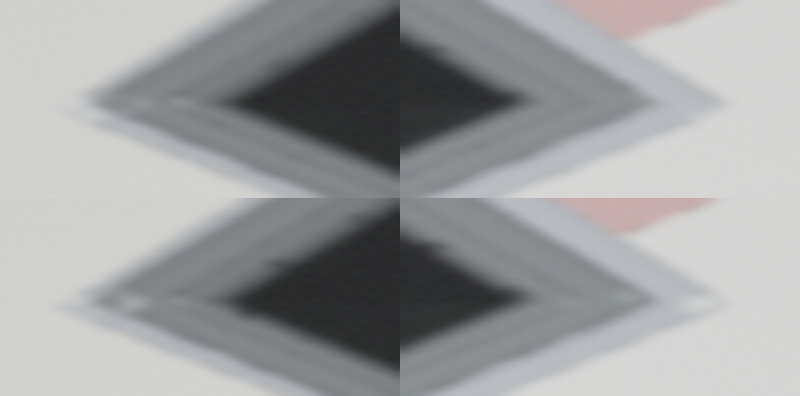

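Run:
```python
from h import *
import pickle
a=cv2.imread('pics/w13.png'); a=cv2.resize(a,(270*2,260*2))
c=pickle.load(open('w21.pkl','rb'))['color'][180:440,190:460,::-1]; c=cv2.resize(c,(540,520),interpolation=cv2.INTER_CUBIC)
cv2.imwrite('pics/c7.png',np.hstack([a[:,70:470],c[:,70:470]]))
b=cv2.imread('pics/w17.png'); b=cv2.resize(b,(540,520))
d=pickle.load(open('w15.pkl','rb'))['color'][180:440,190:460,::-1]; d=cv2.resize(d,(540,520),interpolation=cv2.INTER_CUBIC)
cv2.imwrite('pics/c8.png',np.hstack([b[:,70:470],d[:,70:470]]))
```

```text
(no output)
```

View pics/c7.png

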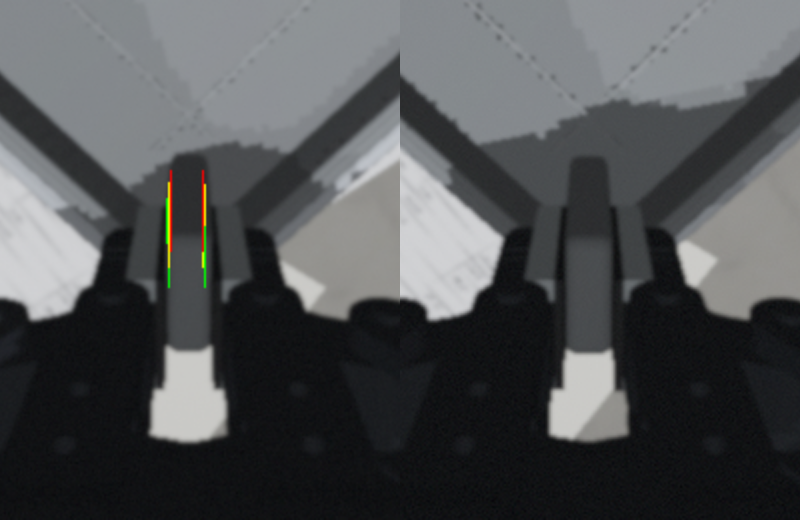

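View pics/c8.png

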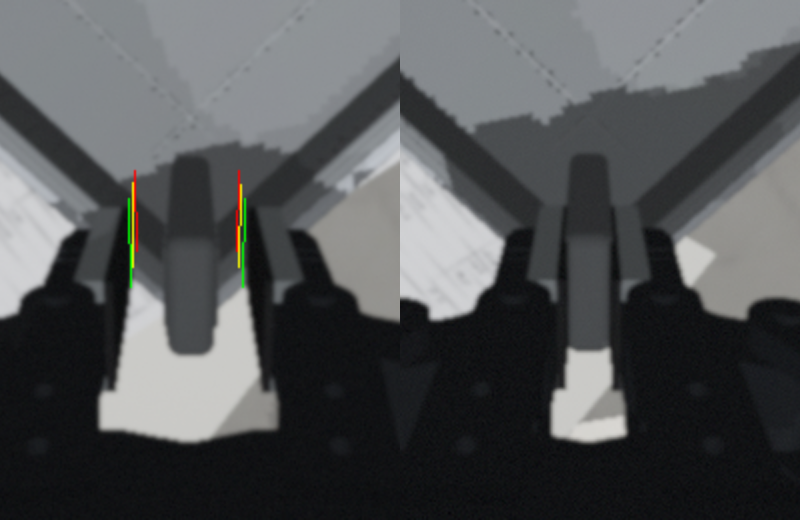

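>>> servo_tool --motion '[[[-0.4,0,4.2,0,0.025,0],[-0.4,0,4.2,0,0.025,0],[-0.3,0,3.4,0,0.02,0],[0,0,1,0,0,0],[0,0,0,0,0,0]]]' --newtons 110

```text
time: 17.85
ee_pos: [0.5315, -0.0007, 0.0466]
tcp_rot: [179.9, -0.1, 77.7]
wrist_force: [-1.2, 0.6, 4.8]
opening: 0.0079
```

```bash
python3 st.py;python3 sn.py 22;python3 trk.py s17 s22; python3 c6.py w21 w22
```

```text
F tool [ 0.33 -1.29 -4.79] M tool [ 0.316 -0.086  0.032] [ 0.5315 -0.0007  0.0466] [ 1.799e+02 -1.100e-01  7.775e+01] 0.0079
s22 baseL 0.25 -0.25 0.96
s22 baseR 0.0 0.0 0.98
s22 rimR -0.5 3.75 0.94
341.55717345144825 0.0007147765544687862
```

View pics/c6w22.png

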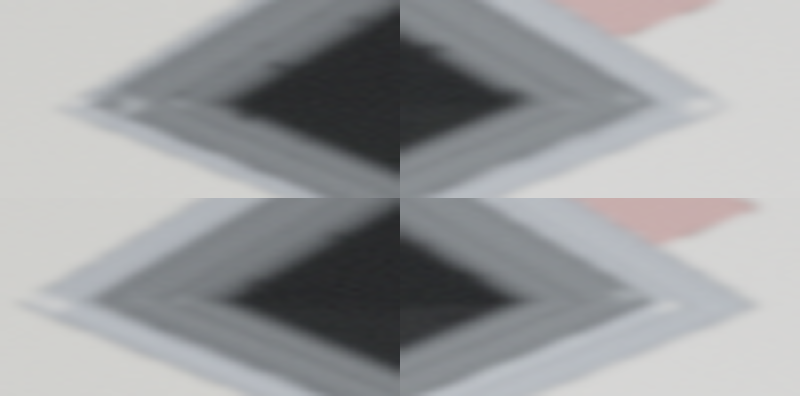

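>>> servo_tool --motion '[[[0,0,-0.6,0,0,0],[3.2,0,-16.5,0,-0.1,0],[0,0,0,0,0,0]]]'

```text
time: 18.25
ee_pos: [0.533, 0.0036, 0.0642]
tcp_rot: [179.8, 5.8, 77.9]
wrist_force: [0.3, -0.3, -0.7]
opening: 0.008
```

```bash
python3 st.py;python3 sn.py 23;python3 trk.py s17 s23; python3 c6.py w22 w23
```

```text
F tool [-0.13  0.34  0.76] M tool [-0.049 -0.009  0.083] [0.533  0.0036 0.0642] [179.85   5.77  77.85] 0.008
s23 baseL -0.5 -0.25 0.95
s23 baseR -1.0 1.0 0.97
s23 rimR 0.25 3.0 0.94
341.55717345144825 0.0007147765544687862
```

View pics/c6w23.png

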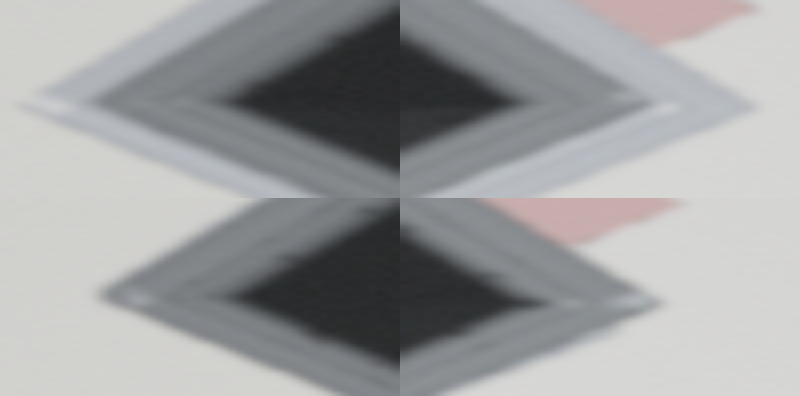

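>>> servo_tool --motion '[[[0.8,0,-5,0,-0.03,0],[0.8,0,-5,0,-0.03,0],[0.8,0,-5,0,-0.03,0],[0.8,0,-5,0,-0.03,0],[0,0,0,0,0,0]]]'

```text
time: 18.85
ee_pos: [0.5333, 0.0093, 0.0824]
tcp_rot: [180.0, 12.7, 77.9]
wrist_force: [-0.3, -1.2, -0.8]
opening: 0.0081
```

```bash
python3 st.py;python3 sn.py 24;python3 trk.py s23 s24
python3 - <<'E'
from h import *
import pickle
p=pickle.load(open('s24.pkl','rb'))
cv2.imwrite('pics/s24z.png',cv2.resize(p['color'][150:310,240:420,::-1],None,fx=3.7,fy=3.7,interpolation=cv2.INTER_CUBIC))
E
```

```text
F tool [-1.06 -0.06  1.11] M tool [-0.133 -0.22   0.062] [0.5333 0.0093 0.0824] [179.99  12.71  77.86] 0.0081
s24 baseL 0.0 0.0 1.0
s24 baseR 0.0 0.0 1.0
s24 rimR -0.25 0.0 0.97
```

View pics/s24z.png

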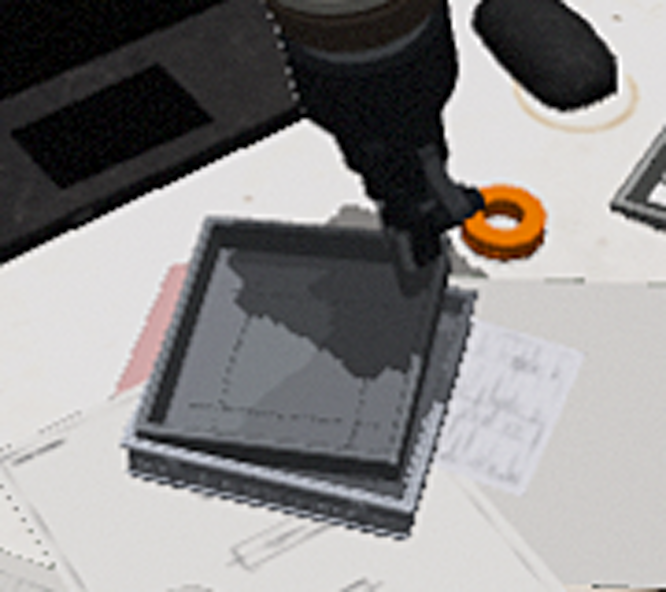

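>>> servo_tool --motion '[[[-1,0,-5,0,0,0],[-2,0,-10,0,0,0],[-4,0,-20,0,0,0],[-6,0,-25,0,0,0],[-6,0,-25,0,0,0]]]'

```text
time: 19.45
ee_pos: [0.5327, 0.0087, 0.1708]
tcp_rot: [180.0, 12.6, 77.8]
wrist_force: [-0.1, -0.0, -0.9]
opening: 0.0077
```

>>> servo_tool --motion '[[[-6,0,-25,0,0.03,0],[-6,0,-25,0,0.06,0],[-3,0,-20,0,0.06,0],[0,0,-8,0,0.05,0],[0,0,0,0,0.02,0]]]'

```text
time: 19.95
ee_pos: [0.533, 0.0069, 0.2513]
tcp_rot: [179.8, -0.2, 77.7]
wrist_force: [-0.1, -0.1, -0.6]
opening: 0.0077
```

>>> servo_tool --motion '[[[0,0,0,0,0,0],[0,0,0,0,0,0],[0,0,0,0,0,0]]]'

```text
time: 20.25
ee_pos: [0.5324, 0.0076, 0.2479]
tcp_rot: [-179.9, 0.1, 77.8]
wrist_force: [-0.2, -0.5, -0.0]
opening: 0.0081
```

```bash
python3 st.py;python3 sn.py 25;python3 trk.py s23 s25
python3 - <<'E'
from h import *
import pickle
p=pickle.load(open('s25.pkl','rb'));save(p,'s25')
p=bot.camera('top');save(p,'t25');pickle.dump(p,open('t25.pkl','wb'))
E
```

```text
F tool [-0.51 -0.07  0.03] M tool [ 0.062 -0.04   0.043] [0.5324 0.0076 0.2479] [-1.7992e+02  5.0000e-02  7.7830e+01] 0.0081
s25 baseL -0.25 0.25 0.91
s25 baseR 0.25 0.0 0.94
s25 rimR 0.0 0.25 0.89
```

View pics/s25.png

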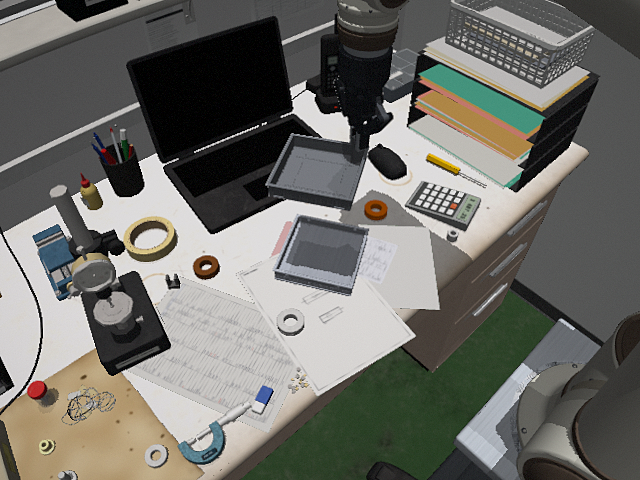

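View pics/w25.png

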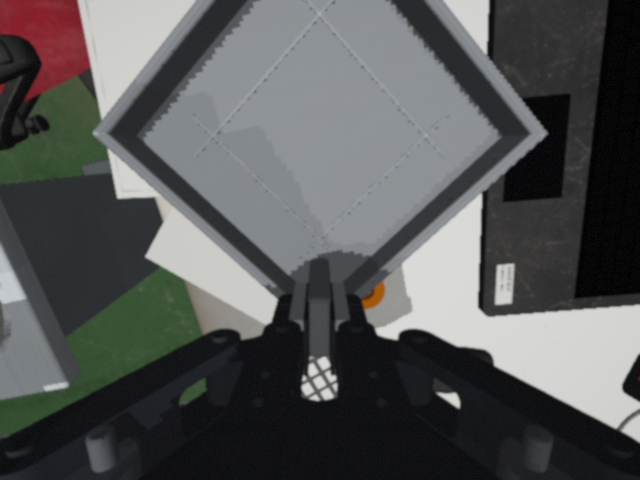

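View pics/t25.png

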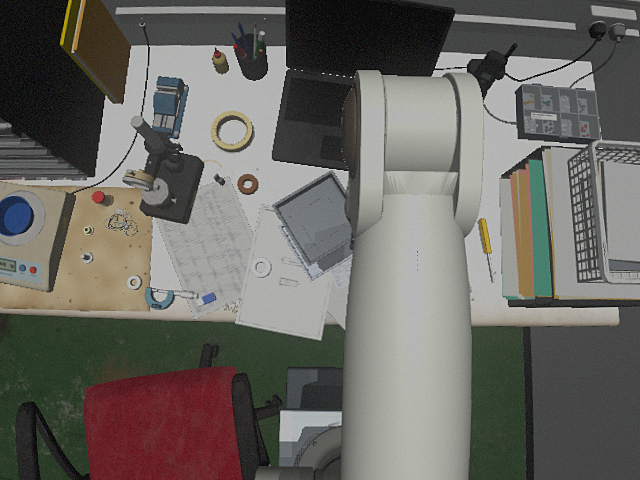

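```bash
python3 st.py; python3 -c "
from workcell import bot
print(bot.job_done())"
```

```text
F tool [0.19 0.57 1.52] M tool [ 0.049 -0.061  0.006] [0.5326 0.0077 0.2482] [-1.7995e+02  3.0000e-02  7.7830e+01] 0.0083
the job is handed in; nothing more can be done
None
```

The job is handed in at about 20 s. The top tray is peeled off and held still and level by its tab, its underside about 21 cm above the desk by my estimate from the gripper height. No verdict was reported.

- **Ring gauge:** it lies flat and released on the desk at about (0.475, 0.215), roughly 16 cm from the lower tray's centre. My first grip closed above it, because the fingertips stood farther back than the interface text says. I lowered the gripper and gripped again.
- **Peel:** two slower tries about the far corner tipped the lower tray with the top one, by an estimated 0.03–0.06 rad against the 0.105 limit. I set it back down each time and did not measure the tilt precisely. A quick 0.1 rad jerk from the seated position then freed the catches. I carried on to 0.22 rad, lifted straight up and levelled the tray.
- **Last checks:**
  - In the scene picture the lower tray sits flat. It moved a few millimetres at most, judging by 1–2 pixel shifts at its edges.
  - The eraser, the clevis, the bush and the brown and orange look-alike rings appear undisturbed. I judged this by eye only.
  - The tool tilt reads about 0° and the grip is set to 110 N.
  - The gripper opening reads 8 mm on the 10 mm tab. It read about 2 mm low on the ring too, so I take that as an offset, not slip.

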